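# Hang the siding tag plate on the notice rail

## Robot

A 6-joint arm with a two-finger parallel gripper is mounted at the origin on the work surface. World frame = base frame: x ahead of the robot, y to its left, z up, the work surface at z = 0. Lengths are in m, angles in rad, forces in N, time in s.
With the tool pointing down it reaches from about 0.4 to 0.825 m from the base axis. Payload 7 kg.
Tool frame: the origin (TCP) lies at the centre of the arm's flange, where the gripper is bolted on; the fingertips stand 178 mm ahead of it and the grasp point (between the pads) lies arm.tcp_to_grasp ahead of it (arm.tcp_to_grasp is the distance from the TCP to the grasp point, in m); z points along the fingers, y is the direction in which the jaws open and shut (so a half turn about z gives the same grasp; the last joint's range is limited). The gripper opens to 88 mm and grips with 3 to 60 N. Pads are 19 mm wide; open, the fingers measure 130 mm over their backs; the gripper's body (78 mm by 193 mm) begins 47 mm behind the grasp point.
Start: joints at [-0.837, 0.359, 0.012, 0, -1.224, -0.288], TCP at [0.291, -0.609, 0.405] pointing down, gripper open.
Joint ranges: [-3.07, 3.07], [-1.43, 2.12], [-1.02, 1.25], [-3.03, 1.67], [-3.05, -0], [-3.03, 3.03]. Speed limits (rad/s): [2.39, 2.39, 3.01, 3.14, 3.14, 3.14].

## Interface

Orientations are given as [roll, pitch, yaw] about the fixed x, y, z axes, in that order (R = Rz(yaw) Ry(pitch) Rx(roll)).
In Python, from station import arm gives the robot as it stands.
- The arm moves only by the tool move_arm, never from a script. Its argument "deltas" is a list of rows, each a list of 6 numbers: the shift along the world's x, y, z in mm, then the turn, a rotation vector about the world's x, y, z in degrees. In form: [[tx, ty, tz, ax, ay, az], ...]. A call has exactly 5 rows; each row shifts and turns the commanded pose from where the row before left it; what a row does not reach is not made up. A row lasts 1/12 s, in which the tool goes at most 41.7 mm and 7.16 degrees, less where a joint would pass 70% of its speed; a pose out of reach is approached as far as the arm can. A call with a gripper value outside its range is refused whole. "claw" is the closure in counts, from 0 (fully open) to 255 (shut), set as the call begins (left out, the last holds). The fingers move at their own pace and stop on an object; "squeeze" is the grip in N (left out, the last holds). Time passes only in rows, so rows that do not move let the fingers close, or fill a call up. It gives the time, the measured TCP pose, the force and the opening at its end, in the units of the state.
- arm.get_state(): the state, without advancing time (a new reading comes with each control period).
- arm.grab_frame(name): name is "side" or "top"; returns the picture (480x640x3 uint8, red, green, blue); there is no depth.
- arm.calibration(name): a dict with "intrinsics" (3x3 intrinsics, pixels), "T" (4x4, takes a point from camera to world coordinates). Camera axes: x right, y up, looking along -z (the intrinsics and any distortion apply to the point x, -y, -z); pixel columns grow to the right and rows downward; lengths in m; the calibration is good to about 2 mm. A picture is of the moment at which its call begins. calibration takes no time and is no camera call.
- arm.job_done(): hands the job in, once; it reports no verdict.
Trained networks look in the newest picture that a camera, given by its name, has taken for a name from the list of things; names that differ only in an ending like _2 or _b are one class to them, and where a whole thing is asked for, a point or a joint stands for the part that bears it (a point fixed in the world has none). Each returns a list of dicts, best first, with "score" (0 to 1); they miss things now and then, are a little off and sometimes report something else, mostly with a low value. They report only what shows in the picture. A call takes as long as a camera call.
- arm.spot_in(thing, camera): "xy" ([column, row] in pixels, amid what is visible of it).
- arm.masks_of(thing, camera): "pixels" (480x640 bool, what is visible of it) and "xy" ([column, row] in pixels, amid what is visible of it).
- arm.spot_point(thing, camera): "xy" ([column, row] in pixels: a listed point, or the origin of a listed thing).
The state is a dict: "t": time; "q": joint angles; "qd": joint speeds; "joint_efforts": joint torques, N m; "eef_pos": TCP position; "ee_rot": TCP orientation; "force": force on the tool from outside, world axes, zero at the start; "moment": the same for the moment, N m; "width": finger opening in m.
Only numpy, scipy, OpenCV 4.12 (cv2) and the standard library are available. Lean on these libraries where they do the work, as an engineer would, in place of code of your own. Each camera call takes 0.05 s, during which the arm holds its last target. There are 200 camera calls.

## Task

Take the red-sleeved S-hook out of its wooden block, feel its lower end through the small hole of the yellow tag plate that stands in the grey slotted stand, and lift the plate out by the hook alone, gently, without touching the plate with the fingers. Then hang the hook's upper bend over the steel notice rail, so that the plate hangs freely and still from the hook, and let go. Leave the model cars where they are.

Things in the scene. Friction and masses are not known exactly. Their poses are not given: they have to be found in the camera images.
- hook: S-hook of 4 mm wire, 124 mm high, 75 g, upright in its block. Origin: underside of the shank. z up, x the nominal way of the lower end, y across the S. Red sleeve 14 (x) by 12 (y) by 48 (z) mm, centre x 2, z 70, with a flange 22 by 22 by 4 at its foot. Upper bend: upside-down V, open downwards from x -2 to -46, free end x -48, z 92. Lower end: flat to x 13 (wire centre z 2), then up at 38 degrees to the tip, x 33.5, z 18
- hook_crown (a point): top of the upper bend, wire centre: x -24, z 122 mm in the hook's frame; the rail nests right under it, its axis then 12 mm below this point. Hung with the plate, the hook tilts about 15 degrees until its lower end is under the rail, and it swings a few seconds if let go upright
- hook_seat (a point): nominal middle of the flat bottom of the lower end, x 8, z 2 mm in the hook's frame, for an unturned swivel: here the rim of the plate's hole finally rests. The lower end below the sleeve is a stiff swivel about the shank: it starts turned up to 0.42 rad either way (its tip up to 14 mm aside), which is not measured, and gives way to about 3.5 N sideways at the tip
- hook_block: fixed wooden block 76 by 56 by 56 mm high with a slot, open to the top, in which the lower end of the hook hangs, the flange of its sleeve resting on the block's top; lift the hook 50 mm straight up to clear it. Axes as the hook's at the start
- plate: yellow tag plate with two red stripes, 80 wide (y) by 75 high (z) by 3.2 mm thick (x), 110 to 210 g, standing upright in the stand. Origin: middle of its lower edge
- hole (a point): centre of the plate's only hole, 61 mm above its lower edge: an upright rectangular hole 6 mm wide (y) and 10 mm high (z) through the plate along x; above it 9 mm of plate remain
- stand: fixed grey stand 44 (x) by 100 (y) by 28 mm high with a groove 20 mm deep and 4.6 mm wide along y; the plate stands loosely in it, its foot 8 mm above the table, and rocks up to 5 mm at the hole before it resists; it comes out straight upwards. Origin: centre of the underside; x is square to the plate. The robot is on its -x side
- rail: fixed notice rail: steel bar of 16 mm diameter along y, 220 mm long, its axis 220 mm above the table, on two black posts at its ends (feet 100 by 50 mm). Origin on the table below the bar's middle
- rail_mid (a point): middle of the rail bar, on its axis; y runs along the bar
- car_red: red model car 105 by 44 by 37 mm, loose; origin under its centre
- car_yellow: yellow model car 105 by 44 by 37 mm, loose; origin under its centre
- car_blue: blue model car 105 by 44 by 37 mm, loose; origin under its centre

How it is judged:
On the way, in this order (a step that is already met when the one before it is completed fails the run):
1. the lower end of the S-hook is through the hole of the plate, which still stands in its groove (x of hole in the frame of hook between -0.003 and 0.026 m and y of hole in the frame of hook between -0.013 and 0.013 m and z of hole in the frame of hook between -0.008 and 0.018 m and angle between the x axis of hook and the x axis of plate, either way round below 0.7 rad and height (world z) of plate below 0.02 m), for 0.1 s.
2. the plate is clear of the stand, hanging from the hook (x of hole in the frame of hook between -0.003 and 0.024 m and y of hole in the frame of hook between -0.013 and 0.013 m and z of hole in the frame of hook between -0.012 and 0.014 m and angle between the x axis of hook and the x axis of plate, either way round below 0.7 rad and height (world z) of plate above 0.045 m and contact force between plate and stand below 0.05 N), for 0.2 s.
At the end, for the whole second after the job is handed in: The hook's upper bend lies over the rail between its posts (crown within 20 mm of the bar's axis line), the plate hangs upright (within 23 degrees) on the hook's lower end through its hole, clear of the table, both still (under 70 mm/s), and nothing is held (x of hole in the frame of hook between -0.003 and 0.024 m and y of hole in the frame of hook between -0.013 and 0.013 m and z of hole in the frame of hook between -0.012 and 0.014 m and angle between the x axis of hook and the x axis of plate, either way round below 0.7 rad and x of hook_crown in the frame of rail between -0.02 and 0.02 m and y of hook_crown in the frame of rail between -0.1 and 0.1 m and z of hook_crown in the frame of rail between 0.22 and 0.245 m and contact force between hook and rail above 1 N and height (world z) of plate above 0.03 m and angle between plate's own z axis and vertical below 0.4 rad and linear speed of each of plate, hook below 0.07 m/s); the robot touches nothing.
It fails at once if the hook presses or jerks the plate with more than 10 N (contact force between hook and plate above 10 N).
It fails at once if the fingers touch the plate (contact force between the fingers and plate above 0.5 N).
It fails at once if the plate is raised without the hook through its hole, tipped over or dropped ((height (world z) of plate above 0.025 m and distance between hole and hook_seat above 0.035 m) or angle between plate's own z axis and vertical above 0.8 rad or height (world z) of plate below 0.002 m).
It fails at once if the hook is pressed on the rail with more than 25 N (contact force between hook and rail above 25 N).
It fails at once if a model car is moved by more than 20 mm (distance of any of car_red, car_yellow, car_blue from where it was at the start of the episode above 0.02 m).
It also fails if it takes over 72 s, if anything falls off the work surface, if the arm or the gripper's body presses on something with over 40 N, if the wrist force passes 120 N, or if a joint passes its speed limit or range.

## Working session

There is one attempt and no reset: what is moved stays moved. The work goes in short steps, Python scripts to look and compute and a tool call to move; the robot and the scene stay as the last step left them, time stands still between calls to the robot, and variables do not carry over. Pictures are saved under pics/ and viewed, about 8 in all and at most 12, crops included, and the job is handed in when it is done.

Besides the shell and the picture viewer there is one more tool, called after "Emit:" in YAML: its name, and indented under it one key for each argument. move_arm: Moves the arm, as the interface text tells. Its arguments: {"type":"object","properties":{"deltas":{"type":"array","items":{"type":"array","items":{"type":"number"}}},"claw":{"type":"number"},"squeeze":{"type":"number"}},"required":["deltas"]}

```bash
mkdir -p pics; ls; cat > h.py <<'E'
import numpy as np, cv2
from station import arm
def ray(cam,uv):
    c=arm.calibration(cam);K=np.array(c["intrinsics"]);T=np.array(c["T"])
    d=np.linalg.inv(K)@[uv[0],uv[1],1]; d=np.array([d[0],-d[1],-d[2]])
    return T[:3,3],T[:3,:3]@d
def onz(cam,uv,z):
    o,d=ray(cam,uv); return o+d*(z-o[2])/d[2]
def proj(cam,p):
    c=arm.calibration(cam);K=np.array(c["intrinsics"]);T=np.array(c["T"])
    q=T[:3,:3].T@(np.array(p)-T[:3,3]); q=np.array([q[0],-q[1],-q[2]]); v=K@q; return v[:2]/v[2]
def tri(uvs):
    A=np.zeros((3,3));b=np.zeros(3)
    for cam,uv in uvs:
        o,d=ray(cam,uv);d=d/np.linalg.norm(d);P=np.eye(3)-np.outer(d,d);A+=P;b+=P@o
    p=np.linalg.solve(A,b); r=[np.hypot(*(proj(c,p)-uv)) for c,uv in uvs]; return p,r
def save(cam,name):
    im=arm.grab_frame(cam);cv2.imwrite(f"pics/{name}.png",cv2.cvtColor(im,cv2.COLOR_RGB2BGR));return im
E
python3 - <<'E'
from h import *
np.set_printoptions(precision=4,suppress=True)
print(arm.tcp_to_grasp, arm.get_state())
for c in("side","top"):
    save(c,c+"0"); k=arm.calibration(c); print(c,{a:np.array(b) if not np.isscalar(b) else b for a,b in k.items()})
for t in("hook","hook_crown","hook_seat","hook_block","plate","hole","stand","rail","rail_mid","car_red","car_yellow","car_blue"):
    r={}
    for c in("side","top"):
        l=arm.spot_point(t,c); r[c]=l[:2]
        print(t,c,[(np.round(d["xy"],1),round(d["score"],2)) for d in l[:2]])
    if r["side"] and r["top"]: print("   ",tri([("side",np.array(r["side"][0]["xy"])),("top",np.array(r["top"][0]["xy"]))]))
E
```

```text
pics
0.1593 {'t': 0.0, 'q': array([-0.837 ,  0.3594,  0.011 , -0.0004, -1.2241, -0.2881]), 'qd': array([-0.001 , -0.0003, -0.0026,  0.0004, -0.0009, -0.0009]), 'joint_efforts': array([  0.0004, -58.2721,  29.3054,   6.9974,   0.0067,  -0.0002]), 'eef_pos': array([ 0.2909, -0.6089,  0.4037]), 'ee_rot': array([ 3.1399, -0.0001, -2.696 ]), 'force': array([ 0.437 ,  0.5224, -0.6319]), 'moment': array([ 0.0092, -0.0022,  0.0296]), 'width': 0.08791425661521998}
side {'intrinsics': array([[469.1314,   0.    , 320.1   ],
       [  0.    , 469.1314, 242.5081],
       [  0.    ,   0.    ,   1.    ]]), 'T': array([[-0.8669,  0.3381, -0.3663,  0.253 ],
       [-0.4984, -0.6024,  0.6235,  0.5676],
       [-0.0098,  0.7231,  0.6907,  0.7696],
       [ 0.    ,  0.    ,  0.    ,  1.    ]])}
top {'intrinsics': array([[535.6418,   0.    , 327.5608],
       [  0.    , 535.6418, 234.6112],
       [  0.    ,   0.    ,   1.    ]]), 'T': array([[ 0.1281,  0.9678, -0.2167,  0.3787],
       [-0.9918,  0.1261, -0.0228, -0.0027],
       [ 0.0052,  0.2179,  0.976 ,  1.0361],
       [ 0.    ,  0.    ,  0.    ,  
[... 1343 characters left out ...]
rray([275. , 364.4]), 0.79)]
rail_mid top [(array([133.9, 262.7]), 0.87)]
    (array([0.4779, 0.306 , 0.222 ]), [np.float64(0.6005571028960908), np.float64(0.5196382132798399)])
car_red side [(array([328.8, 212.1]), 0.81), (array([248.5, 284.1]), 0.72)]
car_red top [(array([457. , 212.8]), 0.61)]
    (array([ 0.6884, -0.2268,  0.0084]), [np.float64(1.7030277908045819), np.float64(2.1555639012980596)])
car_yellow side [(array([247.7, 285.5]), 0.88)]
car_yellow top [(array([316.9, 172.6]), 0.55)]
    (array([ 0.7376,  0.0602, -0.0106]), [np.float64(0.0665234430959397), np.float64(0.07126708946406708)])
car_blue side []
car_blue top [(array([312.2, 336.8]), 0.77), (array([451.1, 331.6]), 0.74)]
```

```bash
cd pics; python3 -c "
import cv2,numpy as np
a=cv2.imread('side0.png');b=cv2.imread('top0.png');print(a.shape)"
```

```text
(480, 640, 3)
```

View pics/side0.png

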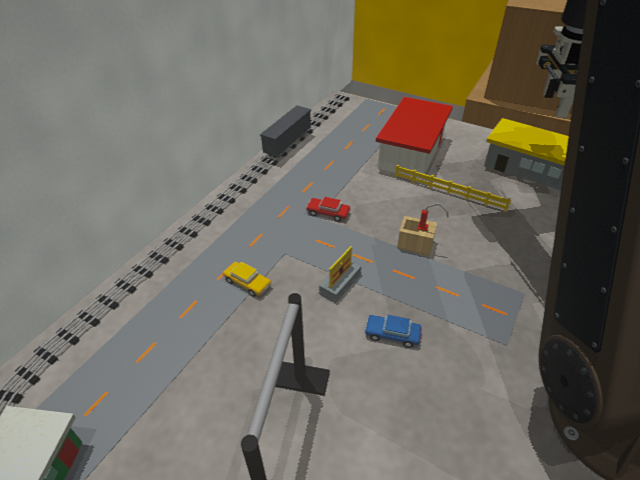

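View pics/top0.png

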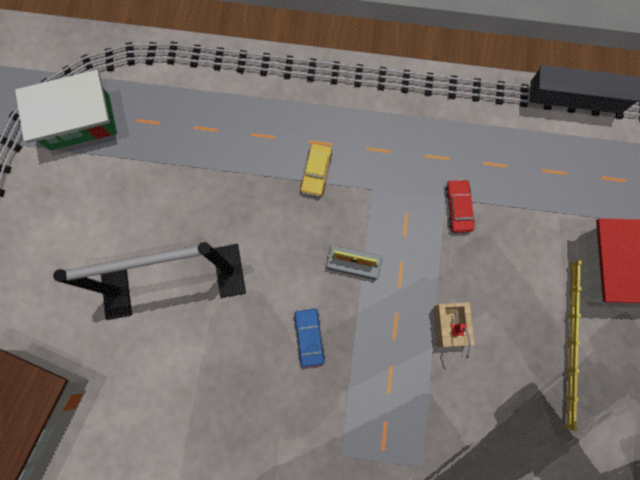

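The side view shows the hook block at (417,235), the plate and stand at (341,275), and the rail from (295,300) to (250,443). The top view shows the block at (456,327), the plate at (355,260) and the rail from (62,276) to (205,248). Next I'll take enlarged crops of the block and the plate.

```bash
python3 - <<'E'
import cv2,numpy as np
def c(n,x,y):
    a=cv2.imread(f'pics/{n}0.png')[y:y+60,x:x+80]; return cv2.resize(a,(400,300),interpolation=cv2.INTER_CUBIC)
cv2.imwrite('pics/c1.png',np.vstack([np.hstack([c('top',420,300),c('side',380,198)]),np.hstack([c('top',315,230),c('side',300,242)])]))
E
```

```text
(no output)
```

View pics/c1.png

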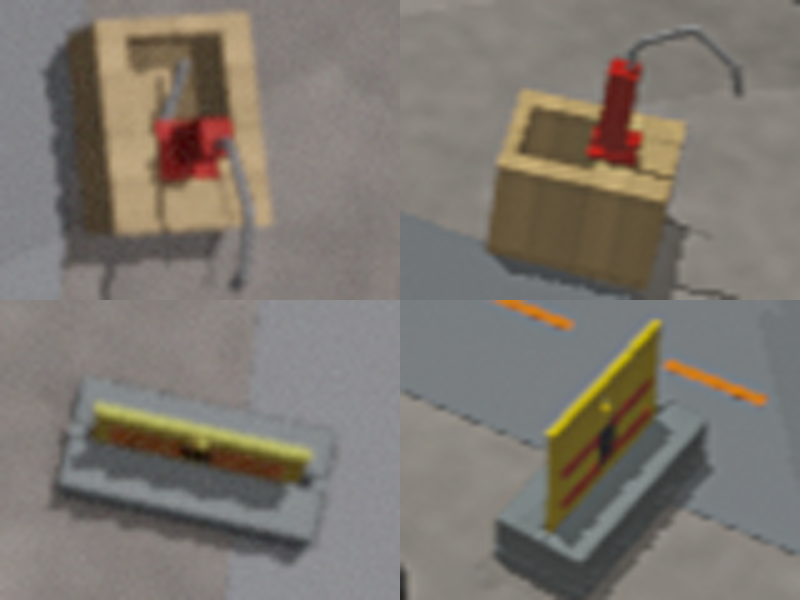

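The crops show the hook lying nearly along the block's axes, with its lower end and tip visible in the slot at top crop (185,62). The hole is the small bright spot at side crop (605,405). I'll fit poses from these corners and cross-check them against the known heights.

```bash
cat >> h.py <<'E'
from scipy.optimize import least_squares
def fit(obs,x0,z=0,fz=False):
    # obs: (cam,uv,local xyz); solve x,y,yaw(,z)
    def f(p):
        c,s=np.cos(p[2]),np.sin(p[2]); zz=p[3] if fz else z
        return np.concatenate([proj(k,[p[0]+c*l[0]-s*l[1],p[1]+s*l[0]+c*l[1],zz+l[2]])-uv for k,uv,l in obs])
    r=least_squares(f,list(x0)+([z] if fz else [])); return r.x,np.round(r.fun.reshape(-1,2),1).tolist()
def cr(o,c,s=5): return np.array([(c[0]+.5)/s-.5+o[0],(c[1]+.5)/s-.5+o[1]])
E
python3 - <<'E'
from h import *
np.set_printoptions(precision=4,suppress=True)
T1=(420,300);S1=(380,198);T2=(315,230);S2=(300,242)
t=lambda o,a,b:("top",cr(o,(a,b))); s=lambda o,a,b:("side",cr(o,(a-400,b)))
t2=lambda a,b:("top",cr(T2,(a,b-300))); s2=lambda a,b:("side",cr(S2,(a-400,b-300)))
# block: top face corners; image up=+x, left=+y
B=[(*t(T1,97,20),(.038,.028,.056)),(*t(T1,249,13),(.038,-.028,.056)),(*t(T1,271,225),(-.038,-.028,.056)),(*t(T1,110,232),(-.038,.028,.056)),
 (*s(S1,522,90),(.038,-.028,.056)),(*s(S1,685,123),(-.038,-.028,.056)),(*s(S1,665,198),(-.038,.028,.056)),(*s(S1,498,160),(.038,.028,.056))]
print("block",fit(B,(.46,-.22,0)));print("blockz",fit(B,(.46,-.22,0),fz=True)[0])
# plate top edge ends (mid thickness)
for m,zz in(("z fixed",False),("z free",True)):
    P=[(*t2(97,406),(0,.04,.083)),(*t2(309,455),(0,-.04,.083)),(*s2(549,431),(0,.04,.083)),(*s2(660,323),(0,-.04,.083))]
    print("plate",m,fit(P,(.55,-.04,0),fz=zz))
St=[(*t2(85,378),(.022,.05,.028)),(*t2(335,430),(.022,-.05,.028)),(*t2(312,545),(-.022,-.05,.028)),(*t2(62,486),(-.022,.05,.028)),(*s2(498,522),(.022,.05,.028)),(*s2(580,560),(-.022,.05,.028)),(*s2(706,422),(-.022,-.05,.028))]
print("stand",fit(St,(.55,-.04,0)))
# hook: sleeve/bend, z frame: unknown
for n,uv in(("crown",[t(T1,246,190),s(S1,695,31)]),("free",[t(T1,237,282),s(S1,739,95)]),("shanktop",[t(T1,222,142),s(S1,632,52)]),("sleevetop",[t(T1,210,140),s(S1,624,66)])):
    print(n,tri(uv))
for z in(.02,.03): print("tip",z,onz("top",cr(T1,(185,60)),z))
R0=onz("top",(62,274),.22);R1=onz("top",(205,247),.22);print("rail top ends",R0,R1,(R0+R1)/2,np.arctan2(*(R0-R1)[1::-1][::1]))
print("rail side ends",onz("side",(294,299),.22),onz("side",(250,441),.22))
for c in("side","top"): print([ (d["xy"],d["score"]) for d in arm.masks_of("rail",c)[:1]])
E
```

```text
block (array([ 0.4628, -0.2317,  0.1697]), [[-0.1, -0.5], [0.1, -0.3], [-0.1, -0.3], [1.0, -0.4], [0.6, -0.2], [0.6, 0.3], [0.1, 1.1], [-0.1, 0.9]])
blockz [ 0.4625 -0.2308  0.1697  0.0022]
plate z fixed (array([ 0.5584, -0.0353, -0.1121]), [[-0.1, -0.5], [0.6, 0.1], [0.1, 0.9], [0.0, -0.1]])
plate z free (array([ 0.558 , -0.0348, -0.1118,  0.0016]), [[-0.4, -0.5], [0.4, 0.2], [0.2, 0.6], [0.1, -0.4]])
stand (array([ 0.5576, -0.036 , -0.0913]), [[-0.6, -0.7], [0.5, 0.1], [0.5, -0.5], [-1.0, -0.2], [-0.4, -0.7], [0.8, 1.0], [1.1, -0.6]])
crown (array([ 0.4329, -0.2375,  0.1307]), [np.float64(1.9933175528266893), np.float64(1.5432433423247285)])
free (array([ 0.4066, -0.244 ,  0.0999]), [np.float64(0.09503222158747741), np.float64(0.07430045164757379)])
shanktop (array([ 0.4526, -0.2318,  0.1143]), [np.float64(0.36381445852211247), np.float64(0.28334735463684085)])
sleevetop (array([ 0.4538, -0.2292,  0.1077]), [np.float64(0.6592244319065869), np.float64(0.5154237537048536)])
tip 0.02 [ 0.4882 -0.2393  0.02  ]
tip 0.03 [ 0.4872 -0.2369  0.03  ]
rail top ends [0.446  0.4119 0.22  ] [0.5158 0.2024 0.22  ] [0.4809 0.3071 0.22  ] 1.892368927850304
rail side ends [0.5173 0.1976 0.22  ] [0.4478 0.4052 0.22  ]
[([286.7, 378.1], 0.58)]
[([125.2, 275.6], 0.97)]
```

Block yaw comes out at 0.17 and the shank at about (0.4526,-0.2318). The hook origin z is about 0.010 and the swivel about -0.3 rad. The plate hole is at (0.558,-0.035) with yaw about -0.1, and the rail middle at (0.481,0.304). The heights are consistent, so I'm going above the sleeve.

Emit:
move_arm:
  deltas:
    - [14,32,0,0,0,-1.6]
    - [14,32,0,0,0,-1.6]
    - [14,32,0,0,0,-1.6]
    - [14,32,0,0,0,-1.6]
    - [14,32,0,0,0,-1.6]
  claw: 0

```text
t: 1.82
eef_pos: [0.3612, -0.4476, 0.4047]
ee_rot: [-3.141, 0.0, -2.837]
force: [1.0, 0.9, 1.0]
width: 0.0876
```

Emit:
move_arm:
  deltas:
    - [14,32,0,0,0,-1.6]
    - [14,32,0,0,0,-1.6]
    - [14,32,0,0,0,-1.6]
    - [14,32,0,0,0,-1.6]
    - [14,32,0,0,0,-1.4]

```text
t: 2.23
eef_pos: [0.4313, -0.2874, 0.405]
ee_rot: [-3.141, 0.001, -2.973]
force: [1.1, -0.5, -0.1]
width: 0.088
```

Emit:
move_arm:
  deltas:
    - [12,28,-20,0,0,0]
    - [11.5,29,-20,0,0,0]
    - [0,0,-20,0,0,0]
    - [0,0,-9,0,0,0]
    - [0,0,0,0,0,0]

```text
t: 2.65
eef_pos: [0.454, -0.2317, 0.3338]
ee_rot: [3.14, -0.003, -2.971]
force: [-0.3, -0.1, 0.2]
width: 0.0872
```

Emit:
move_arm:
  deltas:
    - [0,0,-25,0,0,0]
    - [0,0,-25,0,0,0]
    - [0,0,-20,0,0,0]
    - [0,0,-11,0,0,0]
    - [0,0,0,0,0,0]

```text
t: 3.07
eef_pos: [0.4538, -0.233, 0.2533]
ee_rot: [3.141, -0.003, -2.973]
force: [0.2, -0.7, -0.9]
width: 0.0878
```

```bash
python3 - <<'E'
from h import *
a=save("side","s1")[170:290,350:470]; b=save("top","t1")[270:390,400:520]
cv2.imwrite("pics/c2.png",cv2.cvtColor(np.hstack([cv2.resize(i,(400,400),interpolation=3) for i in(a,b)]),4))
print(arm.get_state()["eef_pos"],arm.get_state()["force"])
E
```

```text
[ 0.45485016 -0.2329324   0.25554084] [ 0.84860286  0.20137625 -0.06984595]
```

View pics/c2.png

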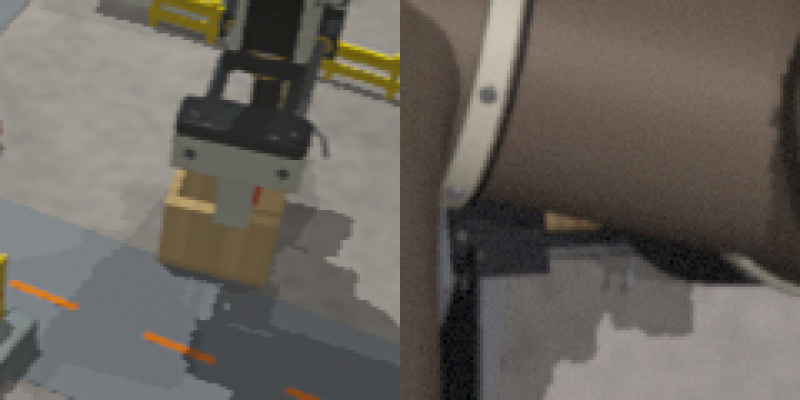

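The side crop shows the near finger in front of the red sleeve over the block, with the bend end just visible to the right. The arm hides the top view. I'll lower 3 mm, close and lift.

Emit:
move_arm:
  deltas:
    - [0,0,-3,0,0,0]
    - [0,0,0,0,0,0]
    - [0,0,0,0,0,0]
    - [0,0,0,0,0,0]
    - [0,0,0,0,0,0]
  claw: 255
  squeeze: 30

```text
t: 3.58
eef_pos: [0.4546, -0.232, 0.2521]
ee_rot: [-3.141, 0.001, -2.971]
force: [-0.5, -0.3, 0.3]
width: 0.0596
```

Emit:
move_arm:
  deltas:
    - [0,0,0,0,0,0]
    - [0,0,0,0,0,0]
    - [0,0,0,0,0,0]
    - [0,0,0,0,0,0]
    - [0,0,0,0,0,0]

```text
t: 4.0
eef_pos: [0.4545, -0.232, 0.2516]
ee_rot: [3.142, -0.0, -2.972]
force: [0.2, 0.7, -0.2]
width: 0.0265
```

Emit:
move_arm:
  deltas:
    - [0,0,0,0,0,0]
    - [0,0,0,0,0,0]
    - [0,0,0,0,0,0]
    - [0,0,0,0,0,0]
    - [0,0,0,0,0,0]
  squeeze: 45

```text
t: 4.42
eef_pos: [0.4545, -0.232, 0.2516]
ee_rot: [3.142, -0.0, -2.972]
force: [-0.5, 0.0, -0.7]
width: 0.0117
```

Emit:
move_arm:
  deltas:
    - [0,0,10,0,0,0]
    - [0,0,15,0,0,0]
    - [0,0,15,0,0,0]
    - [0,0,15,0,0,0]
    - [0,0,10,0,0,0]

```text
t: 4.83
eef_pos: [0.4547, -0.2321, 0.3188]
ee_rot: [-3.141, 0.002, -2.971]
force: [0.7, 0.4, -0.8]
width: 0.0118
```

The sleeve is gripped at 11.8 mm and the hook is lifted. Next I'm going to about 30 mm in front of the hole.

Emit:
move_arm:
  deltas:
    - [4,20,0,0,0,0]
    - [6,29,0,0,0,0]
    - [6,29,0,0,0,0]
    - [6,29,0,0,0,0]
    - [6,29,0,0,0,0]

```text
t: 5.25
eef_pos: [0.4824, -0.0948, 0.3172]
ee_rot: [3.142, 0.0, -2.972]
force: [1.1, -1.0, -1.0]
width: 0.012
```

Emit:
move_arm:
  deltas:
    - [6,29,0,0,0,0]
    - [5,25,0,0,0,0]
    - [3,13,0,0,0,0]
    - [0,0,0,0,0,0]
    - [0,0,0,0,0,0]

```text
t: 5.67
eef_pos: [0.4965, -0.0286, 0.3168]
ee_rot: [-3.142, -0.0, -2.97]
force: [-0.7, 0.4, -1.0]
width: 0.0117
```

```bash
python3 - <<'E'
from h import *
np.set_printoptions(precision=4,suppress=True)
a=save("side","s2")[220:310,290:410]; b=save("top","t2")[220:310,300:420]
cv2.imwrite("pics/c3.png",cv2.cvtColor(np.vstack([cv2.resize(i,(720,540),interpolation=3)[:300] if 0 else cv2.resize(i,(400,300),interpolation=3) for i in(a,b)]),4))
for c in("side","top"):
    i=cv2.imread(f"pics/{c[0]}2.png")
s=arm.get_state();print(s["t"],s["eef_pos"],s["force"])
A=cv2.imread("pics/s2.png")[225:300,300:400];B=cv2.imread("pics/t2.png")[225:300,310:410]
cv2.imwrite("pics/c3.png",np.hstack([cv2.resize(i,(400,300),interpolation=3) for i in(A,B)]))
for t in("hook_seat","hole"):
  for c in("side","top"): print(t,c,[(np.round(d["xy"],1),round(d["score"],2)) for d in arm.spot_point(t,c)[:2]])
E
```

```text
5.7667 [ 0.4962 -0.0297  0.3167] [ 0.1633 -1.424  -0.7696]
hook_seat side [(array([365.3, 274.3]), 0.63), (array([274.1, 367.1]), 0.6)]
hook_seat top []
hole side [(array([341.2, 264.1]), 0.64)]
hole top []
```

View pics/c3.png

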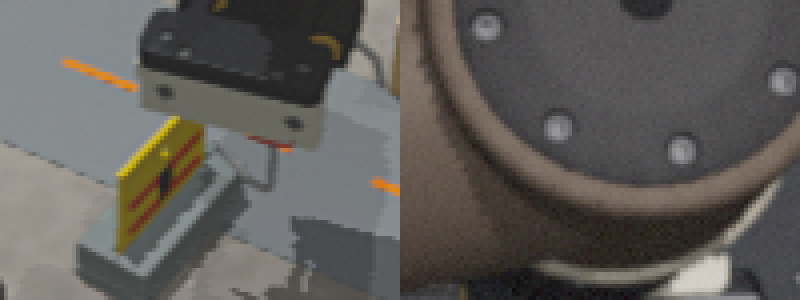

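In the side crop (4x, offset 300,225) the hook's lower end shows with its shank at (272,165), its elbow at (245,185) and its tip at about (215,148). The plate is to the left, and the arm hides the top view. I'll enlarge the same picture to measure tip, elbow and hole relative to one another.

```bash
python3 - <<'E'
import cv2
a=cv2.imread('pics/s2.png')[240:300,315:395]
cv2.imwrite('pics/c4.png',cv2.resize(a,(800,600),interpolation=cv2.INTER_CUBIC))
E
```

```text
(no output)
```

View pics/c4.png

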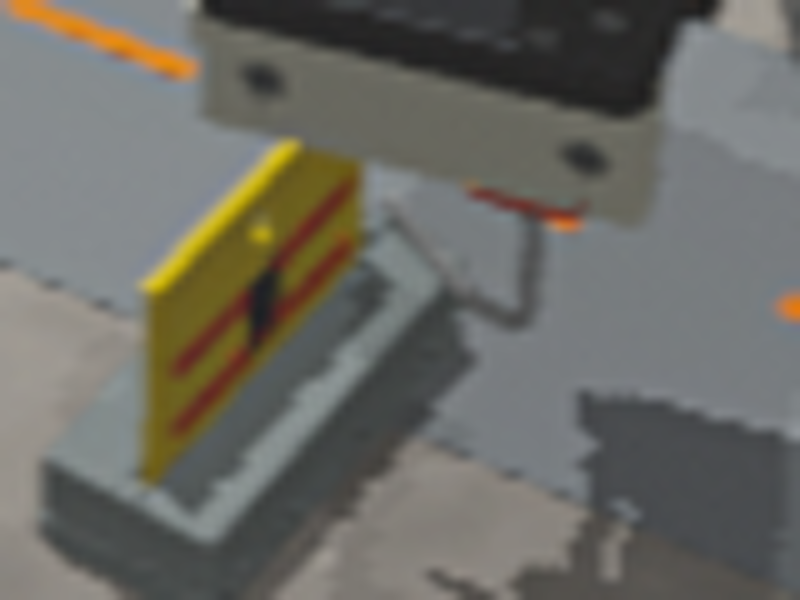

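```bash
python3 - <<'E'
from h import *
np.set_printoptions(precision=4,suppress=True)
q=lambda a,b:cr((315,240),(a,b),10)
sh,el,tp=[onz("side",q(*u),z) for u,z in(((522,320),.077),((462,293),.077),((388,198),.093))]
print("shank",sh,"elbow",el,"tip",tp)
for n,a,b in(("sh-el",sh,el),("sh-tip",sh,tp),("el-tip",el,tp)): d=b-a;print(n,np.hypot(*d[:2]),np.arctan2(d[1],d[0]))
print("bright spot as hole z.069",onz("side",q(262,228),.069))
for p in((.5584,-.0353,-.1),(.558,-.036,-.1)):
  c,s=np.cos(p[2]),np.sin(p[2])
  for n,l in(("hole front",(-.0016,0,.069)),("hole back",(.0016,0,.069)),("+y top",(-.0016,.04,.083)),("-y top",(-.0016,-.04,.083)),("+y edge low",(-.0016,.04,.028)),("-y low",(-.0016,-.04,.028))):
    uv=proj("side",[p[0]+c*l[0]-s*l[1],p[1]+s*l[0]+c*l[1],l[2]]); print(n,(uv-[315,240]+.5)*10-.5)
# predicted hook points from TCP command (0.4965,-0.029,.317)
E
```

```text
shank [ 0.4967 -0.0303  0.077 ] elbow [ 0.5105 -0.031   0.077 ] tip [ 0.5291 -0.0334  0.093 ]
sh-el 0.013776903899926762 -0.054543085642430086
sh-tip 0.032497601649928605 -0.09476566013262573
el-tip 0.018740031134711208 -0.12433198545385611
bright spot as hole z.069 [ 0.5577 -0.0342  0.069 ]
hole front [267.831  226.5695]
hole back [254.9844 220.1708]
+y top [158.0931 296.0245]
-y top [375.2205  67.8199]
+y edge low [156.7029 476.8168]
-y low [365.8286 248.832 ]
hole front [271.1274 225.1273]
hole back [258.28   218.7326]
+y top [161.5395 294.5102]
-y top [378.4396  66.4445]
+y edge low [160.0156 475.3077]
-y low [368.9308 247.4565]
```

From the side camera, the bright spot in the plate agrees with the predicted hole, giving (0.5577,-0.0342). The lower end points at -0.095 rad, square to the plate. The lateral reading depends on the hook's height, so I'll touch the bare table lightly to pin down its z.

Emit:
move_arm:
  deltas:
    - [-8,0,-15,0,0,0]
    - [-7,0,-20,0,0,0]
    - [0,0,-20,0,0,0]
    - [0,0,-16,0,0,0]
    - [0,0,0,0,0,0]

```text
t: 6.38
eef_pos: [0.4802, -0.0299, 0.243]
ee_rot: [-3.141, -0.005, -2.973]
force: [-1.1, -0.7, -0.8]
width: 0.0112
```

Emit:
move_arm:
  deltas:
    - [0,0,-0.5,0,0,0]
    - [0,0,-0.5,0,0,0]
    - [0,0,0,0,0,0]
    - [0,0,0,0,0,0]
    - [0,0,0,0,0,0]

```text
t: 6.8
eef_pos: [0.4818, -0.029, 0.2454]
ee_rot: [3.141, 0.001, -2.972]
force: [0.7, 0.1, -1.5]
width: 0.0114
```

Emit:
move_arm:
  deltas:
    - [0,0,-0.5,0,0,0]
    - [0,0,-0.5,0,0,0]
    - [0,0,0,0,0,0]
    - [0,0,0,0,0,0]
    - [0,0,0,0,0,0]

```text
t: 7.22
eef_pos: [0.4815, -0.029, 0.2436]
ee_rot: [-3.142, -0.0, -2.971]
force: [0.0, -0.5, -1.2]
width: 0.0115
```

Emit:
move_arm:
  deltas:
    - [0,0,-0.5,0,0,0]
    - [0,0,-0.5,0,0,0]
    - [0,0,0,0,0,0]
    - [0,0,0,0,0,0]
    - [0,0,0,0,0,0]

```text
t: 7.63
eef_pos: [0.4815, -0.029, 0.2426]
ee_rot: [-3.142, -0.0, -2.971]
force: [0.6, 0.1, -0.2]
width: 0.0117
```

Emit:
move_arm:
  deltas:
    - [0,0,-0.5,0,0,0]
    - [0,0,-0.5,0,0,0]
    - [0,0,0,0,0,0]
    - [0,0,0,0,0,0]
    - [0,0,0,0,0,0]

```text
t: 8.05
eef_pos: [0.4815, -0.029, 0.2416]
ee_rot: [-3.142, -0.0, -2.972]
force: [-0.3, 0.5, -2.0]
width: 0.0118
```

Emit:
move_arm:
  deltas:
    - [0,0,-0.5,0,0,0]
    - [0,0,-0.5,0,0,0]
    - [0,0,0,0,0,0]
    - [0,0,0,0,0,0]
    - [0,0,0,0,0,0]

```text
t: 8.47
eef_pos: [0.4816, -0.029, 0.2412]
ee_rot: [-3.141, 0.0, -2.971]
force: [-1.7, 0.3, 6.8]
width: 0.0116
```

Contact came between 0.242 and 0.241, so the hook origin is 0.2417 below the TCP, as predicted. I'll raise the hook, and fit the plate's silhouette in each camera to get the lateral position better than by eye.

Emit:
move_arm:
  deltas:
    - [0,0,4,0,0,0]
    - [0,0,15,0,0,0]
    - [0,0,20,0,0,0]
    - [0,0,12,0,0,0]
    - [0,0,0,0,0,0]

```text
t: 8.88
eef_pos: [0.4824, -0.0288, 0.2943]
ee_rot: [3.141, 0.004, -2.971]
force: [0.0, 0.4, -0.4]
width: 0.0115
```

```bash
cat > sil.py <<'E'
from h import *
from scipy.optimize import minimize
import itertools
np.set_printoptions(precision=4,suppress=True)
S=8
def run(img,cam,x0,roi,lean=0):
    x,y,w,hh=roi; im=cv2.imread(img).astype(float)[y:y+hh,x:x+w]
    f=np.clip((im[...,2]-im[...,0]-12)/50,0,1)
    def rend(p):
        c,s=np.cos(p[2]),np.sin(p[2]); P=[]
        for a,b,z in itertools.product((-.0016,.0016),(-.04,.04),(.0285,.083)):
            P.append(proj(cam,[p[0]+c*a-s*b,p[1]+s*a+c*b,z]))
        q=((np.array(P)-[x,y]+.5)*S-.5)
        hull=cv2.convexHull((q*16).round().astype(np.int32))
        m=np.zeros((hh*S,w*S),np.uint8);cv2.fillConvexPoly(m,hull,255,shift=4)
        return cv2.resize(m,(w,hh),interpolation=cv2.INTER_AREA)/255.
    def cost(p):
        m=rend(p); inner=cv2.erode((m>.99).astype(np.uint8),np.ones((3,3)))
        return ((f-m)**2*(1-inner)).sum()
    best=min((minimize(cost,np.array(x0)+d,method="Nelder-Mead",options=dict(initial_simplex=np.array(x0)+d+np.array([[0,0,0],[.004,0,0],[0,.004,0],[0,0,.06]]),xatol=2e-5,fatol=1e-3)) for d in([0,0,0],[.002,-.002,.02],[-.002,.002,-.02])),key=lambda r:r.fun)
    p=best.x; print(img,cam,p,"cost",round(best.fun,2),"lateral",p[:2]@[.1,.995])
x0=(.5584,-.0353,-.1)
run("pics/side0.png","side",x0,(318,240,50,70))
run("pics/s1.png","side",x0,(318,240,50,70))
run("pics/top0.png","top",x0,(325,235,60,50))
E
python3 sil.py
```

```text
pics/side0.png side [ 0.559  -0.0348 -0.0763] cost 94.22 lateral 0.02125473103062954Traceback (most recent call last):
  File "sil.py", line 24, in <module>
    run("pics/s1.png","side",x0,(318,240,50,70))
    ~~~^^^^^^^^^^^^^^^^^^^^^^^^^^^^^^^^^^^^^^^^^
  File "sil.py", line 20, in run
    best=min((minimize(cost,np.array(x0)+d,method="Nelder-Mead",options=dict(initial_simplex=np.array(x0)+d+np.array([[0,0,0],[.004,0,0],[0,.004,0],[0,0,.06]]),xatol=2e-5,fatol=1e-3)) for d in([0,0,0],[.002,-.002,.02],[-.002,.002,-.02])),key=lambda r:r.fun)
  File "sil.py", line 20, in <genexpr>
    best=min((minimize(cost,np.array(x0)+d,method="Nelder-Mead",options=dict(initial_simplex=np.array(x0)+d+np.array([[0,0,0],[.004,0,0],[0,.004,0],[0,0,.06]]),xatol=2e-5,fatol=1e-3)) for d in([0,0,0],[.002,-.002,.02],[-.002,.002,-.02])),key=lambda r:r.fun)
              ~~~~~~~~^^^^^^^^^^^^^^^^^^^^^^^^^^^^^^^^^^^^^^^^^^^^^^^^^^^^^^^^^^^^^^^^^^^^^^^^^^^^^^^^^^^^^^^^^^^^^^^^^^^^^^^^^^^^^^^^^^^^^^^^^^^^^^^^^^^^^^^^^^^^^^^^^^^^^^^^^^^^^^^^^
    res = _minimize_neldermead(fun, x0, args, callback, bounds=bounds,
                               **options)
    fxr = func(xr)
    fx = function(np.copy(x), *(wrapper_args + args))
  File "sil.py", line 18, in cost
    m=rend(p); inner=cv2.erode((m>.99).astype(np.uint8),np.ones((3,3)))
  File "sil.py", line 12, in rend
    P.append(proj(cam,[p[0]+c*a-s*b,p[1]+s*a+c*b,z]))
             ~~~~^^^^^^^^^^^^^^^^^^^^^^^^^^^^^^^^^^^
  File "h.py", line 10, in proj
    c=arm.calibration(cam);K=np.array(c["intrinsics"]);T=np.array(c["T"])
ValueError: time passes only in moves, steps and waits
```

```bash
python3 - <<'E'
s=open('h.py').read().replace("from station import arm","from station import arm as _a\nimport functools\nclass _P:\n    calibration=staticmethod(functools.lru_cache(None)(lambda c:_a.calibration(c)))\n    def __getattr__(s,n): return getattr(_a,n)\narm=_P()")
open('h.py','w').write(s)
t=open('sil.py').read().replace("[...,0]-12)/50","[...,0]-45)/50").replace("    def rend(p):","    f[:, max(0,360-x):]*=(cam!='side')\n    def rend(p):",1)
open('sil.py','w').write(t)
E
python3 sil.py
```

```text
pics/side0.png side [ 0.5597 -0.0365 -0.0647] cost 96.78 lateral 0.01961884289425672
pics/s1.png side [ 0.5596 -0.0363 -0.0631] cost 91.08 lateral 0.019823813597820657
pics/top0.png top [ 0.5579 -0.0333 -0.0886] cost 64.96 lateral 0.022672800360535917
```

```bash
python3 - <<'E'
import cv2,numpy as np
for n,(x,y,w,h) in(("side0",(322,242,42,60)),("top0",(328,246,60,26))):
    im=cv2.imread(f"pics/{n}.png").astype(float)[y:y+h,x:x+w]; d=im[...,2]-im[...,0]
    for r in range(h): print(y+r,"".join(" .:-=+*#%@"[int(np.clip(v/18,0,9))] for v in d[r]))
E
```

```text
242 @%=.                                      
243 *%@@%+.                                   
244   =%@@%+.                                 
245     :*%@@%+.                              
246        =%@@%-               +*.           
247          :+*:              =@+            
248                           =%#:            
249                          =@%=:            
250                         =@%=-.            
251                        :#%=--.            
252                       :##=---.            
253                      :#@+----.            
254                     :#@+-----..+%+.       
255                    :#@+----=- .*@@%*-.    
256                   .*@*-----=-   :+%@@%+.  
257                  .*@+------=-      =#@@@%+
258                 .*@#---------         =%@@
259                .*@#=---------           -*
260               .*@#-----------             
261              .*@*=-----------             
262             .*@#=-==--=------             
263            .*@#---*#=-----==-.            
264           .*@#=---=+------==-.            
265           =@#--
[... 2648 characters left out ...]
  ..:::--:...:::-----------=======-.          
261                      .:.. . .:---------------===-.          
262                             .:----------:-------:           
263                              ..::-------:------:            
264                                  ...::--------:.            
265                                       ..::::--:             
266                                           .....             
267                                                             
268                                                             
269                                                             
270                                                             
271
```

```bash
cat > sil2.py <<'E'
from h import *
from scipy.optimize import minimize
np.set_printoptions(precision=4,suppress=True)
S=8
def run(img,cam,x0,roi,excl=(),lean=None):
    x,y,w,hh=roi; im=cv2.imread(img).astype(float)[y:y+hh,x:x+w]; d=im[...,2]-im[...,0]
    W=np.ones((hh,w))
    for a,b,c,e in excl: W[b-y:e-y,max(a-x,0):max(c-x,0)]=0
    def polys(p):
        L=p[3] if lean is None else lean; c,s=np.cos(p[2]),np.sin(p[2]); q={}
        for a in(-1,1):
            for b in(-1,1):
                for z in(.0285,.083):
                    X=.0016*a+L*(z-.008);Y=.04*b
                    q[a,b,z]=(proj(cam,[p[0]+c*X-s*Y,p[1]+s*X+c*Y,z])-[x,y]+.5)*S-.5
        h,l=.083,.0285
        F=[[(-1,1,l),(-1,-1,l),(-1,-1,h),(-1,1,h)],[(-1,1,h),(-1,-1,h),(1,-1,h),(1,1,h)],[(-1,1,l),(1,1,l),(1,1,h),(-1,1,h)]]
        out=[]
        for f in F:
            m=np.zeros((hh*S,w*S),np.uint8);cv2.fillConvexPoly(m,(np.array([q[k] for k in f])*16).round().astype(np.int32),255,shift=4)
            out.append(cv2.GaussianBlur(cv2.resize(m,(w,hh),interpolation=cv2.INTER_AREA)/255.,(0,0),.4))
        return np.array(out)
    def cost(p):
        A=polys(p); M=(A*W).reshape(3,-1).T; lv=np.linalg.lstsq(M,(d*W).ravel(),rcond=None)[0]
        r=(M@lv-(d*W).ravel())/25; return np.log1p(r*r).sum()
    n=len(x0); sim=np.vstack([x0]+[np.array(x0)+np.eye(n)[i]*[.004,.004,.05,.03][i] for i in range(n)])
    b=minimize(cost,x0,method="Nelder-Mead",options=dict(initial_simplex=sim,xatol=1e-5,fatol=1e-4,maxiter=600)); p=b.x
    L=p[3] if lean is None else lean
    hole=p[:2]+.061*L*np.array([np.cos(p[2]),np.sin(p[2])])
    print(img,p,round(b.fun,2),"hole",hole,"lateral",hole@[.1,.995])
if __name__=="__main__":
    sx=[(352,240,400,264),(318,240,338,250)]; x0=[.5584,-.0353,-.1]
    for i in("side0","s1"):
        run(f"pics/{i}.png","side",x0+[0.],(322,242,42,50),sx); run(f"pics/{i}.png","side",x0,(322,242,42,50),sx,lean=0)
    tx=[(348,257,360,262)]
    run("pics/top0.png","top",x0+[0.],(326,244,64,26),tx); run("pics/top0.png","top",x0,(326,244,64,26),tx,lean=0)
E
python3 sil2.py
```

```text
pics/side0.png [ 0.5585 -0.033  -0.0926  0.009 ] 443.15 hole [ 0.5591 -0.0331] lateral 0.02297417941524107
pics/side0.png [ 0.559  -0.0344 -0.0914] 451.11 hole [ 0.559  -0.0344] lateral 0.021721685345344074
pics/s1.png [ 0.5584 -0.033  -0.0965  0.0104] 461.81 hole [ 0.5591 -0.033 ] lateral 0.02303943404862172
pics/s1.png [ 0.559  -0.0332 -0.0994] 474.01 hole [ 0.559  -0.0332] lateral 0.022863653580288558
pics/top0.png [ 0.5576 -0.0346 -0.0934  0.0083] 84.93 hole [ 0.5581 -0.0346] lateral 0.021359936286777494
pics/top0.png [ 0.5581 -0.0346 -0.0939] 88.99 hole [ 0.5581 -0.0346] lateral 0.021341138670803696
```

The two cameras put the hole 1 to 3 mm to the left (+y) of the tip line, so I'll take +2 mm first. The tip height goes to 0.070, and I'll creep in while watching the force.

Emit:
move_arm:
  deltas:
    - [6,-0.2,1,0,0,0]
    - [8,-0.2,1,0,0,0]
    - [8,-0.2,0,0,0,0]
    - [8,-0.3,0,0,0,0]
    - [0,0,0,0,0,0]

```text
t: 9.3
eef_pos: [0.5133, -0.0299, 0.2929]
ee_rot: [-3.141, -0.001, -2.972]
force: [0.9, 0.3, -1.3]
width: 0.0115
```

Emit:
move_arm:
  deltas:
    - [2,-0.2,0,0,0,0]
    - [2,-0.2,0,0,0,0]
    - [2,-0.2,0,0,0,0]
    - [1.5,-0.1,0,0,0,0]
    - [0.5,0,0,0,0,0]

```text
t: 9.72
eef_pos: [0.5196, -0.0306, 0.2937]
ee_rot: [-3.142, 0.0, -2.972]
force: [0.3, 0.4, 0.4]
width: 0.0115
```

```bash
python3 - <<'E'
from h import *
save("side","s3"); a=cv2.imread("pics/s3.png")[238:298,318:398]
cv2.imwrite("pics/c5.png",cv2.resize(a,(800,600),interpolation=3)); s=arm.get_state();print(s["t"],s["eef_pos"],s["force"])
E
```

```text
9.7667 [ 0.51963472 -0.03063592  0.29371922] [ 0.93498773 -0.51290848 -0.36851621]
```

View pics/c5.png

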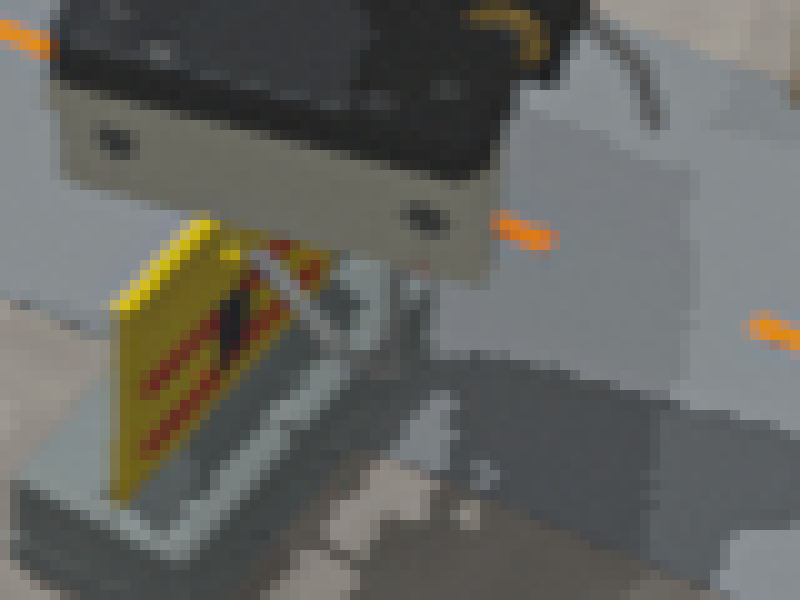

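The side crop shows the wire tip at (258,255), about 5 mm in front of the plate and in line with the hole (bright spot at (230,252)). I'll creep on with small steps.

Emit:
move_arm:
  deltas:
    - [0.7,-0.1,0,0,0,0]
    - [0.7,-0.1,0,0,0,0]
    - [0.7,0,0,0,0,0]
    - [0.7,-0.1,0,0,0,0]
    - [0.7,0,0,0,0,0]

```text
t: 10.18
eef_pos: [0.5231, -0.0309, 0.2937]
ee_rot: [3.142, 0.0, -2.972]
force: [-0.0, 0.1, -0.6]
width: 0.0116
```

Emit:
move_arm:
  deltas:
    - [0.5,-0.1,0,0,0,0]
    - [0.5,0,0,0,0,0]
    - [0.5,-0.1,0,0,0,0]
    - [0.5,0,0,0,0,0]
    - [0.5,-0.1,0,0,0,0]

```text
t: 10.6
eef_pos: [0.5256, -0.0312, 0.2937]
ee_rot: [-3.142, -0.0, -2.972]
force: [-0.0, 0.7, -0.5]
width: 0.012
```

Emit:
move_arm:
  deltas:
    - [0.4,0,0,0,0,0]
    - [0.4,0,0,0,0,0]
    - [0.4,-0.1,0,0,0,0]
    - [0.4,0,0,0,0,0]
    - [0.4,-0.1,0,0,0,0]

```text
t: 11.02
eef_pos: [0.5275, -0.0314, 0.2936]
ee_rot: [-3.142, -0.0, -2.972]
force: [0.1, -0.4, -0.5]
width: 0.012
```

```bash
cat > look.py <<'E'
import sys
from h import *
n=sys.argv[1]; F=[]
for i in range(4): im=arm.grab_frame("side"); F.append(arm.get_state()["force"])
cv2.imwrite(f"pics/{n}.png",cv2.cvtColor(im,4)); s=arm.get_state();print(s["t"],s["eef_pos"],np.mean(F,0))
a=cv2.imread("pics/s3.png").astype(float);b=cv2.imread(f"pics/{n}.png").astype(float)
# plate edges: left edge col at rows 272-280, top bright edge
for nm,i in(("s3",a),(n,b)):
    d=i[...,2]-i[...,0]; r=d[272:281,326:336]; print(nm,"left edge col",np.round(335.5-np.clip(r/54,0,1).sum(1).mean(),2))
    print("\n".join(f"{y} "+" ".join("%3d"%v for v in i[y,334:352].mean(1)) for y in range(258,270))) if nm==n and len(sys.argv)>2 else 0
E
python3 look.py s4
```

```text
11.2167 [ 0.52751003 -0.03142459  0.29364185] [-0.05474556  0.12155689 -0.82522351]
s3 left edge col 328.67
s4 left edge col 328.66
```

No force and no lean so far. I'll continue along the incline, rising with it.

Emit:
move_arm:
  deltas:
    - [0.5,0,0.2,0,0,0]
    - [0.5,-0.1,0.2,0,0,0]
    - [0.5,0,0.2,0,0,0]
    - [0.5,-0.1,0.2,0,0,0]
    - [0.5,0,0.2,0,0,0]

```text
t: 11.63
eef_pos: [0.5301, -0.0316, 0.2947]
ee_rot: [-3.142, -0.0, -2.972]
force: [1.0, -0.0, -0.1]
width: 0.0112
```

```bash
python3 look.py s5
```

```text
11.8333 [ 0.53000565 -0.03164228  0.29463819] [ 0.39260142 -0.20219063 -0.52640991]
s3 left edge col 328.67
s5 left edge col 328.66
```

Emit:
move_arm:
  deltas:
    - [0.5,0,0.35,0,0,0]
    - [0.5,-0.1,0.35,0,0,0]
    - [0.5,0,0.35,0,0,0]
    - [0.5,-0.1,0.35,0,0,0]
    - [0.5,0,0.35,0,0,0]

```text
t: 12.25
eef_pos: [0.5326, -0.0318, 0.2965]
ee_rot: [-3.142, -0.0, -2.972]
force: [0.7, -0.3, -1.0]
width: 0.0112
```

```bash
python3 look.py s6; python3 - <<'E'
import cv2,numpy as np
r=[cv2.resize(cv2.imread(f'pics/{n}.png')[243:283,324:364],(400,400),interpolation=3) for n in('s3','s6')]
cv2.imwrite('pics/c6.png',np.hstack(r))
E
```

```text
12.45 [ 0.5325246  -0.03181666  0.29639134] [-3.85933875e-01  1.03685670e-03 -1.45171748e+00]
s3 left edge col 328.67
s6 left edge col 328.66
```

View pics/c6.png

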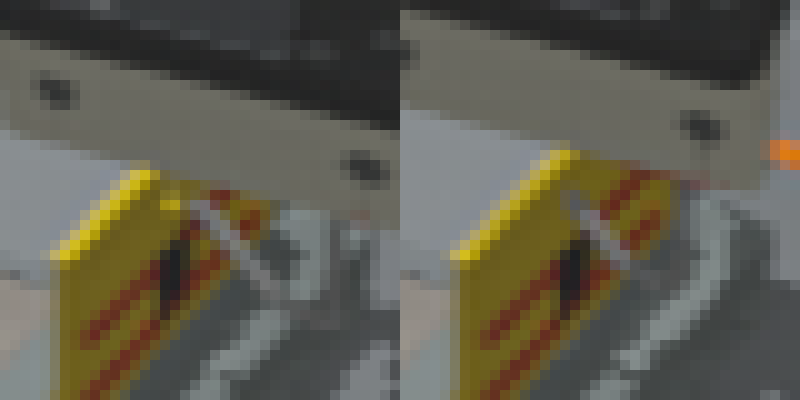

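The right half (now) shows the wire ending in the hole at (572,200) with the plate unmoved, so the tip is in. I'll feed it on along the incline.

Emit:
move_arm:
  deltas:
    - [0.6,-0.1,0.5,0,0,0]
    - [0.6,0,0.5,0,0,0]
    - [0.6,-0.1,0.5,0,0,0]
    - [0.6,0,0.5,0,0,0]
    - [0.6,-0.1,0.5,0,0,0]

```text
t: 12.87
eef_pos: [0.5356, -0.0321, 0.299]
ee_rot: [-3.142, 0.0, -2.972]
force: [0.3, 0.7, -0.4]
width: 0.0119
```

```bash
python3 look.py s7
```

```text
13.0667 [ 0.53552006 -0.03213562  0.29889524] [-0.31256868 -0.0174278  -0.65900479]
s3 left edge col 328.67
s7 left edge col 328.69
```

Emit:
move_arm:
  deltas:
    - [0.7,-0.1,0.55,0,0,0]
    - [0.7,0,0.55,0,0,0]
    - [0.7,-0.1,0.55,0,0,0]
    - [0.7,-0.1,0.55,0,0,0]
    - [0.7,0,0.55,0,0,0]

```text
t: 13.48
eef_pos: [0.5391, -0.0324, 0.3017]
ee_rot: [-3.142, 0.0, -2.972]
force: [-0.5, 0.7, -0.1]
width: 0.0116
```

```bash
python3 look.py s8
```

```text
13.6833 [ 0.5390256  -0.0324468   0.30164516] [-0.04866758  0.31486537 -1.0129488 ]
s3 left edge col 328.67
s8 left edge col 328.69
```

Emit:
move_arm:
  deltas:
    - [0.7,-0.1,0.55,0,0,0]
    - [0.7,0,0.55,0,0,0]
    - [0.7,-0.1,0.55,0,0,0]
    - [0.7,-0.1,0.55,0,0,0]
    - [0.7,0,0.55,0,0,0]

```text
t: 14.1
eef_pos: [0.5426, -0.0327, 0.3045]
ee_rot: [3.142, -0.0, -2.972]
force: [-0.3, -0.4, -0.9]
width: 0.0121
```

```bash
python3 look.py s9
```

```text
14.3 [ 0.54252326 -0.03275823  0.30440449] [ 0.47268851  0.04157136 -0.77009068]
s3 left edge col 328.67
s9 left edge col 328.38
```

Emit:
move_arm:
  deltas:
    - [0.7,-0.1,0.55,0,0,0]
    - [0.7,0,0.55,0,0,0]
    - [0.7,-0.1,0.55,0,0,0]
    - [0.7,-0.1,0.5,0,0,0]
    - [0.7,0,0.3,0,0,0]

```text
t: 14.72
eef_pos: [0.5461, -0.033, 0.3069]
ee_rot: [-3.142, -0.0, -2.972]
force: [-0.0, -0.0, -0.7]
width: 0.0117
```

```bash
python3 look.py s10
```

```text
14.9167 [ 0.54602878 -0.03303287  0.30685818] [ 0.28561899  0.224308   -0.59390447]
s3 left edge col 328.67
s10 left edge col 327.99
```

The plate now leans slightly (0.7 px), with the hole at hook x of about 15. I'll raise gently to pick up the upper rim.

Emit:
move_arm:
  deltas:
    - [0,0,0.6,0,0,0]
    - [0,0,0.6,0,0,0]
    - [0,0,0.6,0,0,0]
    - [0,0,0.6,0,0,0]
    - [0,0,0.6,0,0,0]

```text
t: 15.33
eef_pos: [0.546, -0.033, 0.3099]
ee_rot: [3.142, -0.0, -2.972]
force: [0.3, -0.2, -1.4]
width: 0.0118
```

```bash
python3 look.py s11
```

```text
15.5333 [ 0.54604255 -0.03303526  0.30994353] [-0.1810933  -0.11430259 -0.72129211]
s3 left edge col 328.67
s11 left edge col 329.05
```

Emit:
move_arm:
  deltas:
    - [0.3,0,0.6,0,0,0]
    - [0.3,0,0.6,0,0,0]
    - [0.3,0,0.6,0,0,0]
    - [0.3,0,0.6,0,0,0]
    - [0.3,0,0.6,0,0,0]

```text
t: 15.95
eef_pos: [0.5475, -0.033, 0.3128]
ee_rot: [3.141, -0.0, -2.972]
force: [0.3, 0.1, -1.4]
width: 0.0115
```

```bash
python3 look.py s12
```

```text
16.15 [ 0.54751214 -0.03300839  0.31281882] [ 0.36445864 -0.31830578 -1.94818423]
s3 left edge col 328.67
s12 left edge col 328.85
```

Fz shows the plate's weight coming onto the hook. I'll keep lifting slowly.

Emit:
move_arm:
  deltas:
    - [0,0,0.8,0,0,0]
    - [0,0,0.8,0,0,0]
    - [0,0,0.8,0,0,0]
    - [0,0,0.8,0,0,0]
    - [0,0,0.8,0,0,0]

```text
t: 16.57
eef_pos: [0.5475, -0.033, 0.317]
ee_rot: [3.142, 0.0, -2.972]
force: [-0.1, -0.1, -1.6]
width: 0.0114
```

```bash
python3 look.py s13; python3 - <<'E'
import cv2,numpy as np
r=[cv2.resize(cv2.imread(f'pics/{n}.png')[235:295,315:375],(400,400),interpolation=3) for n in('s10','s13')]
cv2.imwrite('pics/c7.png',np.hstack(r))
E
```

```text
16.7667 [ 0.54752165 -0.03301252  0.31690962] [ 0.50979987  0.09123079 -1.99458094]
s3 left edge col 328.67
s13 left edge col 328.8
```

View pics/c7.png

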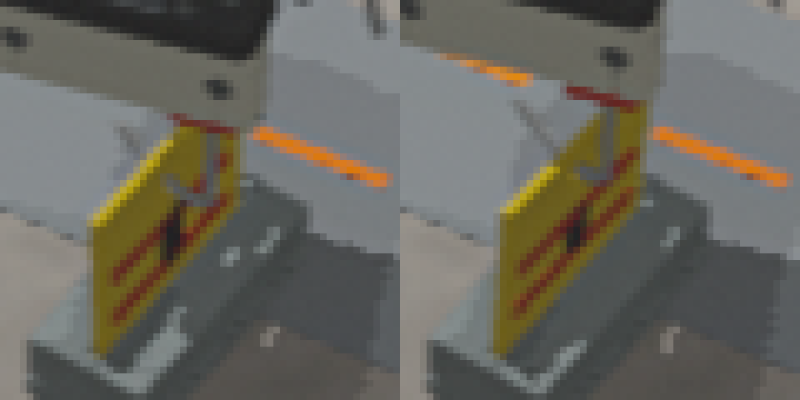

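The picture shows the wire through the hole, with its tip visible behind the plate at (520,105) in the right half, and the plate rising. I'll lift it clear.

Emit:
move_arm:
  deltas:
    - [0,0,1,0,0,0]
    - [0,0,1.5,0,0,0]
    - [0,0,1.5,0,0,0]
    - [0,0,1.5,0,0,0]
    - [0,0,1.5,0,0,0]

```text
t: 17.18
eef_pos: [0.5475, -0.033, 0.3241]
ee_rot: [3.142, 0.0, -2.972]
force: [0.2, 0.1, -1.5]
width: 0.0118
```

Emit:
move_arm:
  deltas:
    - [0,0,1.5,0,0,0]
    - [0,0,1.5,0,0,0]
    - [0,0,1.5,0,0,0]
    - [0,0,1.5,0,0,0]
    - [0,0,1.5,0,0,0]

```text
t: 17.6
eef_pos: [0.5475, -0.033, 0.3315]
ee_rot: [3.142, 0.0, -2.972]
force: [0.6, -0.2, -1.6]
width: 0.0117
```

```bash
python3 look.py s14
```

```text
17.8 [ 0.54748786 -0.03301341  0.33136924] [-0.0712658  -0.33982531 -1.80565507]
s3 left edge col 328.67
s14 left edge col 328.46
```

Emit:
move_arm:
  deltas:
    - [0,0,1.5,0,0,0]
    - [0,0,1.5,0,0,0]
    - [0,0,1.5,0,0,0]
    - [0,0,1.5,0,0,0]
    - [0,0,1.5,0,0,0]

```text
t: 18.22
eef_pos: [0.5475, -0.033, 0.339]
ee_rot: [3.142, 0.0, -2.972]
force: [-0.1, -0.1, -1.6]
width: 0.0117
```

Emit:
move_arm:
  deltas:
    - [0,0,2,0,0,0]
    - [0,0,2.5,0,0,0]
    - [0,0,3,0,0,0]
    - [0,0,3,0,0,0]
    - [0,0,3,0,0,0]

```text
t: 18.63
eef_pos: [0.5475, -0.033, 0.3527]
ee_rot: [3.142, 0.0, -2.972]
force: [-0.2, -0.3, -1.8]
width: 0.0118
```

Emit:
move_arm:
  deltas:
    - [0,0,3,0,0,0]
    - [0,0,3,0,0,0]
    - [0,0,2,0,0,0]
    - [0,0,1,0,0,0]
    - [0,0,0,0,0,0]

```text
t: 19.05
eef_pos: [0.5476, -0.033, 0.3616]
ee_rot: [3.142, 0.0, -2.972]
force: [0.1, -1.0, -2.5]
width: 0.0118
```

```bash
python3 look.py s15; python3 - <<'E'
import cv2
cv2.imwrite('pics/c8.png',cv2.resize(cv2.imread('pics/s15.png')[205:295,300:390],(500,500),interpolation=3))
E
```

```text
19.25 [ 0.54745943 -0.03301433  0.36117398] [-0.28274087 -0.51005251 -2.09689387]
s3 left edge col 328.67
s15 left edge col 332.27
```

View pics/c8.png

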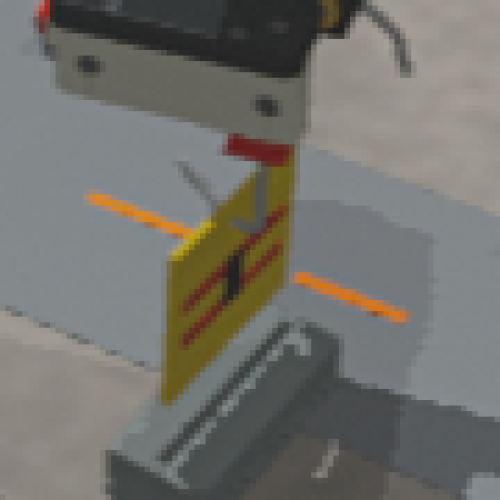

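The plate hangs clear of the stand on the hook. I'll raise it and carry it around the +x side of the rail, turning to the rail's yaw (about 0.32).

Emit:
move_arm:
  deltas:
    - [0,0,4,0,0,0]
    - [0,0,8,0,0,0]
    - [0,0,10,0,0,0]
    - [0,0,8,0,0,0]
    - [0,0,5,0,0,0]

```text
t: 19.67
eef_pos: [0.5479, -0.033, 0.3983]
ee_rot: [-3.141, 0.002, -2.971]
force: [0.1, -0.5, -2.2]
width: 0.0117
```

Emit:
move_arm:
  deltas:
    - [1,4,0,0,0,0.2]
    - [2,7,0,0,0,0.4]
    - [2.5,10,0,0,0,0.5]
    - [3,12,0,0,0,0.5]
    - [3.5,14,0,0,0,0.5]

```text
t: 20.08
eef_pos: [0.5597, 0.0152, 0.3959]
ee_rot: [-3.142, -0.001, -2.934]
force: [0.1, -0.4, -1.6]
width: 0.0118
```

Emit:
move_arm:
  deltas:
    - [3.5,15,0,0,0,0.6]
    - [3.5,15,0,0,0,0.6]
    - [3.5,15,0,0,0,0.6]
    - [3.5,15,0,0,0,0.6]
    - [3.5,15,0,0,0,0.6]

```text
t: 20.5
eef_pos: [0.5773, 0.0909, 0.3962]
ee_rot: [-3.142, -0.0, -2.881]
force: [0.5, -1.0, -2.4]
width: 0.0118
```

Emit:
move_arm:
  deltas:
    - [3.5,15,0,0,0,0.6]
    - [3.5,15,0,0,0,0.6]
    - [3.5,15,0,0,0,0.6]
    - [4,15,0,0,0,0.6]
    - [4,15,0,0,0,0.6]

```text
t: 20.92
eef_pos: [0.5959, 0.1655, 0.3963]
ee_rot: [-3.142, -0.0, -2.829]
force: [0.1, -0.4, -2.2]
width: 0.0119
```

```bash
python3 - <<'E'
from h import *
F=[]
for i in range(4): im=arm.grab_frame("side"); F.append(arm.get_state()["force"])
s=arm.get_state();print(s["t"],s["eef_pos"],s["ee_rot"],np.mean(F,0),s["q"])
cv2.imwrite("pics/s16.png",cv2.cvtColor(im,4));
cv2.imwrite("pics/c9.png",cv2.cvtColor(im[200:470,180:500],4))
E
```

```text
21.1167 [0.59565779 0.16475555 0.39603513] [-3.14147512e+00 -5.96533643e-04 -2.82936966e+00] [ 0.78499784  0.43063618 -1.57298735] [ 5.85386832e-01  2.71625053e-01 -1.32649157e-01 -5.19326639e-05
 -1.16712824e+00 -1.84393972e+00]
```

View pics/c9.png

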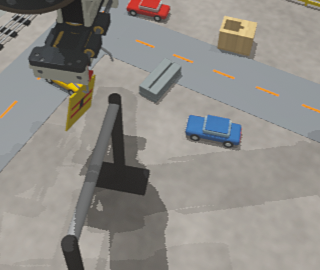

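The side crop shows the plate hanging below the gripper at (80,105), on the far side of the rail post at (115,98). I'll continue alongside the rail to its middle.

Emit:
move_arm:
  deltas:
    - [-1,4,0,0,0,0]
    - [-2,8,0,0,0,0]
    - [-3,11,0,0,0,0]
    - [-4,13,0,0,0,0.2]
    - [-4,14,0,0,0,0.3]

```text
t: 21.53
eef_pos: [0.5811, 0.215, 0.3966]
ee_rot: [3.141, 0.0, -2.822]
force: [1.2, 0.1, -0.8]
width: 0.0114
```

Emit:
move_arm:
  deltas:
    - [-4,14,0,0,0,0]
    - [-4,14,0,0,0,0]
    - [-4,14,0,0,0,0]
    - [-4,14,0,0,0,0]
    - [-4,14,0,0,0,0]

```text
t: 21.95
eef_pos: [0.5609, 0.2856, 0.3963]
ee_rot: [-3.142, -0.0, -2.821]
force: [0.1, 0.7, -2.6]
width: 0.0119
```

Emit:
move_arm:
  deltas:
    - [-4,14,0,0,0,0]
    - [-3,13,0,0,0,0]
    - [-3,9,0,0,0,0]
    - [-2,5,0,0,0,0]
    - [0,2,0,0,0,0]

```text
t: 22.37
eef_pos: [0.5491, 0.3279, 0.3962]
ee_rot: [-3.141, -0.0, -2.821]
force: [0.3, -1.1, -2.3]
width: 0.0112
```

```bash
python3 - <<'E'
from h import *
np.set_printoptions(precision=4,suppress=True)
F=[]
for i in range(4): im=arm.grab_frame("side"); F.append(arm.get_state()["force"])
s=arm.get_state();print(s["t"],s["eef_pos"],s["ee_rot"],np.mean(F,0))
e=np.array([.949,.3165]);ey=np.array([-.3165,.949]);p=s["eef_pos"][:2];print("perp",p@e,"along",p@ey)
cv2.imwrite("pics/s17.png",cv2.cvtColor(im,4))
for t in("hook_crown","hole","rail_mid"): print(t,[(np.round(d["xy"],1),round(d["score"],2)) for d in arm.spot_point(t,"side")[:2]])
c=np.append(p-.026*e,.396-.2417+.122); print("predicted crown px",proj("side",c),"rail mid px",proj("side",[.4809,.3048,.22]))
im=arm.grab_frame("top");cv2.imwrite("pics/t17.png",cv2.cvtColor(im,4))
for t in("hook_crown","rail_mid"): print(t,[(np.round(d["xy"],1),round(d["score"],2)) for d in arm.spot_point(t,"top")[:2]])
E
```

```text
22.5667 [0.5497 0.3265 0.3964] [-3.1415 -0.0001 -2.8219] [ 0.1287  0.1231 -1.9798]
perp 0.6249754649959287 along 0.1358908956819993
hook_crown []
hole []
rail_mid [(array([277.1, 362.7]), 0.87)]
predicted crown px [236.1208 332.6776] rail mid px [274.3365 363.7379]
hook_crown [(array([120.2, 223.6]), 0.53)]
rail_mid [(array([454. , 329.9]), 0.75), (array([136.2, 262.5]), 0.73)]
```

Emit:
move_arm:
  deltas:
    - [-2,-0.7,0,0,0,0]
    - [-4,-1.3,0,0,0,0]
    - [-6,-2,0,0,0,0]
    - [-7,-2.3,0,0,0,0]
    - [-7,-2.3,0,0,0,0]

```text
t: 23.28
eef_pos: [0.5227, 0.318, 0.3963]
ee_rot: [3.142, -0.0, -2.821]
force: [0.8, -0.4, -2.2]
width: 0.0117
```

Emit:
move_arm:
  deltas:
    - [-6,-2,0,0,0,0]
    - [-5,-1.7,0,0,0,0]
    - [-4,-1.3,0,0,0,0]
    - [-2,-0.7,0,0,0,0]
    - [-0.7,-0.3,0,0,0,0]

```text
t: 23.7
eef_pos: [0.5054, 0.3123, 0.3966]
ee_rot: [3.141, 0.0, -2.821]
force: [-0.7, -0.3, -2.1]
width: 0.0119
```

```bash
python3 - <<'E'
from h import *
np.set_printoptions(precision=4,suppress=True)
F=[]
for i in range(2): im=arm.grab_frame("side"); F.append(arm.get_state()["force"])
tp=arm.grab_frame("top")
s=arm.get_state();print(s["t"],s["eef_pos"],s["ee_rot"],np.mean(F,0))
e=np.array([.949,.3165]);ey=np.array([-.3165,.949]);p=s["eef_pos"][:2];print("perp",p@e,"along",p@ey)
a=cv2.resize(im[280:440,170:330],(400,400),interpolation=3);b=cv2.resize(tp[180:340,60:220],(400,400),interpolation=3)
cv2.imwrite("pics/s18.png",cv2.cvtColor(im,4));cv2.imwrite("pics/t18.png",cv2.cvtColor(tp,4))
cv2.imwrite("pics/c10.png",cv2.cvtColor(np.hstack([a,b]),4))
print("crown pred px side",proj("side",np.append(p-.026*e,.276)),"top",proj("top",np.append(p-.026*e,.276)))
print(arm.spot_point("hook_crown","top")[:1])
E
```

```text
23.85 [0.5059 0.3125 0.3964] [ 3.1416  0.0001 -2.8214] [ 0.3238  0.1285 -2.079 ]
perp 0.5790215206141694 along 0.13641428770376499
crown pred px side [270.9048 338.9793] top [122.4467 253.7924]
[{'xy': [123.6, 254.9], 'score': 0.61}]
```

View pics/c10.png

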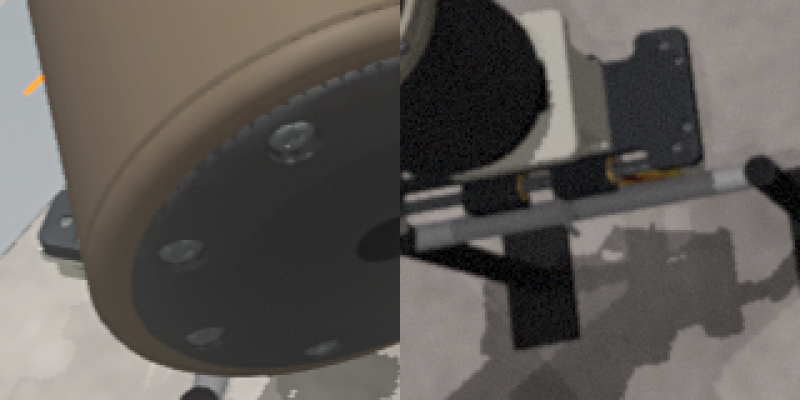

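The top half shows the bend crossing over the rail, with its free end at (570,230) just past the bar and the gripper body between the posts. I'll lower the hook and then tilt it about 14° around the crown so it won't swing when released.

Emit:
move_arm:
  deltas:
    - [0,0,-2,0,0,0]
    - [0,0,-5,0,0,0]
    - [0,0,-7,0,0,0]
    - [0,0,-8,0,0,0]
    - [0,0,-7,0,0,0]

```text
t: 24.32
eef_pos: [0.5057, 0.3122, 0.366]
ee_rot: [-3.141, -0.001, -2.822]
force: [0.2, 0.4, -2.0]
width: 0.0114
```

Emit:
move_arm:
  deltas:
    - [0,0,-3,0,0,0]
    - [0,0,-2,0,0,0]
    - [0,0,0,0,0,0]
    - [0,0,0,0,0,0]
    - [0,0,0,0,0,0]

```text
t: 24.73
eef_pos: [0.5059, 0.3125, 0.3627]
ee_rot: [3.141, 0.001, -2.821]
force: [0.2, -0.3, -1.5]
width: 0.0119
```

```bash
python3 - <<'E'
from h import *
np.set_printoptions(precision=4,suppress=True)
F=[];M=[]
for i in range(3): im=arm.grab_frame("top"); s=arm.get_state();F.append(s["force"]);M.append(s["moment"])
cv2.imwrite("pics/t19.png",cv2.cvtColor(im,4))
print(s["t"],s["eef_pos"],s["ee_rot"],np.mean(F,0),np.mean(M,0),s["q"])
th=np.deg2rad(14);v=np.array([26,119.7]);R=np.array([[np.cos(th),np.sin(th)],[-np.sin(th),np.cos(th)]]);print("delta e,z",R@v-v)
E
```

```text
24.8833 [0.5059 0.3124 0.3627] [ 3.1412  0.0006 -2.8214] [-0.1731 -0.3652 -2.1493] [ 0.0029 -0.0069  0.0111] [ 0.8818  0.2579 -0.2313  0.     -1.0809 -2.1324]
delta e,z [28.1857 -9.8456]
```

Emit:
move_arm:
  deltas:
    - [1.0,0.3,-0.25,-0.16,0.48,0]
    - [1.5,0.5,-0.35,-0.24,0.7,0]
    - [1.9,0.65,-0.5,-0.32,0.95,0]
    - [1.9,0.65,-0.55,-0.32,0.95,0]
    - [1.9,0.65,-0.6,-0.32,0.95,0]

```text
t: 25.3
eef_pos: [0.5143, 0.3153, 0.36]
ee_rot: [-3.141, -0.076, -2.822]
force: [-0.9, 0.3, -1.7]
width: 0.012
```

Emit:
move_arm:
  deltas:
    - [1.9,0.65,-0.63,-0.32,0.95,0]
    - [1.9,0.65,-0.67,-0.32,0.95,0]
    - [1.9,0.65,-0.7,-0.32,0.95,0]
    - [1.9,0.65,-0.74,-0.32,0.95,0]
    - [1.9,0.65,-0.77,-0.32,0.95,0]

```text
t: 25.72
eef_pos: [0.5238, 0.3184, 0.3564]
ee_rot: [-3.141, -0.164, -2.822]
force: [0.1, -0.6, -1.7]
width: 0.0117
```

Emit:
move_arm:
  deltas:
    - [1.9,0.65,-0.8,-0.32,0.95,0]
    - [1.9,0.65,-0.84,-0.32,0.95,0]
    - [1.9,0.65,-0.88,-0.32,0.95,0]
    - [1.8,0.6,-0.9,-0.32,0.95,0]
    - [1.4,0.5,-0.7,-0.24,0.7,0]

```text
t: 26.13
eef_pos: [0.5327, 0.3215, 0.3523]
ee_rot: [-3.14, -0.246, -2.822]
force: [-0.3, 0.3, -2.3]
width: 0.0118
```

```bash
python3 - <<'E'
from h import *
from scipy.spatial.transform import Rotation as Ro
np.set_printoptions(precision=4,suppress=True)
F=[];M=[]
for i in range(4): im=arm.grab_frame("top"); s=arm.get_state();F.append(s["force"])
cv2.imwrite("pics/t20.png",cv2.cvtColor(im,4))
R=Ro.from_euler("xyz",s["ee_rot"]).as_matrix(); p=s["eef_pos"]
# hook frame axes: z=-tool z ; y = +-tool y ; x
hz=-R[:,2]; hx=R[:,0] if R[0,0]>0 else -R[:,0]
crown=p+hx*(-.026)-hz*.1197
e=np.array([.949,.3165]);print(s["t"],p,np.mean(F,0),"crown",crown,"perp",crown[:2]@e,"hx",hx,"hz",hz)
E
```

```text
26.3333 [0.5325 0.3214 0.3523] [ 0.1225  0.2156 -2.2392] crown [0.4811 0.3042 0.2425] perp 0.5528390039960674 hx [ 0.921   0.3051 -0.2422] hz [0.2295 0.0775 0.9702]
```

Crown is at 0.2425, over the bar's line, and tilted 14°. I'll lower onto the rail.

Emit:
move_arm:
  deltas:
    - [0,0,-1.5,0,0,0]
    - [0,0,-2,0,0,0]
    - [0,0,-2,0,0,0]
    - [0,0,-1.5,0,0,0]
    - [0,0,-0.5,0,0,0]

```text
t: 26.75
eef_pos: [0.5323, 0.3214, 0.3446]
ee_rot: [-3.14, -0.245, -2.822]
force: [0.5, -0.5, -0.8]
width: 0.0115
```

Emit:
move_arm:
  deltas:
    - [0,0,-0.3,0,0,0]
    - [0,0,-0.3,0,0,0]
    - [0,0,-0.3,0,0,0]
    - [0,0,-0.3,0,0,0]
    - [0,0,0,0,0,0]

```text
t: 27.17
eef_pos: [0.5324, 0.3214, 0.3438]
ee_rot: [-3.14, -0.245, -2.822]
force: [0.3, 0.2, -1.8]
width: 0.0113
```

Emit:
move_arm:
  deltas:
    - [0,0,-0.3,0,0,0]
    - [0,0,-0.3,0,0,0]
    - [0,0,-0.3,0,0,0]
    - [0,0,0,0,0,0]
    - [0,0,0,0,0,0]

```text
t: 27.58
eef_pos: [0.5324, 0.3214, 0.3429]
ee_rot: [-3.14, -0.245, -2.822]
force: [-0.5, -0.3, -2.1]
width: 0.0115
```

Emit:
move_arm:
  deltas:
    - [0,0,-0.3,0,0,0]
    - [0,0,-0.3,0,0,0]
    - [0,0,0,0,0,0]
    - [0,0,0,0,0,0]
    - [0,0,0,0,0,0]

```text
t: 28.0
eef_pos: [0.5324, 0.3214, 0.3423]
ee_rot: [-3.14, -0.245, -2.822]
force: [-0.1, -0.2, -2.1]
width: 0.0117
```

Emit:
move_arm:
  deltas:
    - [0,0,-0.3,0,0,0]
    - [0,0,-0.3,0,0,0]
    - [0,0,0,0,0,0]
    - [0,0,0,0,0,0]
    - [0,0,0,0,0,0]

```text
t: 28.42
eef_pos: [0.5325, 0.3214, 0.3418]
ee_rot: [-3.14, -0.244, -2.822]
force: [0.8, -0.9, -0.8]
width: 0.0115
```

Emit:
move_arm:
  deltas:
    - [0,0,-0.3,0,0,0]
    - [0,0,-0.2,0,0,0]
    - [0,0,0,0,0,0]
    - [0,0,0,0,0,0]
    - [0,0,0,0,0,0]

```text
t: 28.83
eef_pos: [0.5325, 0.3215, 0.3415]
ee_rot: [-3.14, -0.244, -2.822]
force: [0.4, 0.1, 2.0]
width: 0.0119
```

```bash
python3 - <<'E'
from h import *
F=[]
for i in range(4): im=arm.grab_frame("top"); s=arm.get_state();F.append(s["force"])
print(s["t"],s["eef_pos"],np.mean(F,0))
E
```

```text
29.0333 [0.53253871 0.32147552 0.34147963] [0.46109199 0.39349602 2.95853305]
```

The force rose to about +5 N with the crown at 0.2317, so it is nested. I'll ease off slightly, loosen the grip, then open.

Emit:
move_arm:
  deltas:
    - [0,0,0.2,0,0,0]
    - [0,0,0,0,0,0]
    - [0,0,0,0,0,0]
    - [0,0,0,0,0,0]
    - [0,0,0,0,0,0]
  squeeze: 3

```text
t: 29.45
eef_pos: [0.5323, 0.3214, 0.3412]
ee_rot: [-3.14, -0.245, -2.822]
force: [-1.4, -0.7, 1.1]
width: 0.0118
```

Emit:
move_arm:
  deltas:
    - [0,0,0,0,0,0]
    - [0,0,0,0,0,0]
    - [0,0,0,0,0,0]
    - [0,0,0,0,0,0]
    - [0,0,0,0,0,0]

```text
t: 29.87
eef_pos: [0.5323, 0.3214, 0.3412]
ee_rot: [-3.14, -0.245, -2.822]
force: [-0.7, 0.6, 0.4]
width: 0.0121
```

Emit:
move_arm:
  deltas:
    - [0,0,0,0,0,0]
    - [0,0,0,0,0,0]
    - [0,0,0,0,0,0]
    - [0,0,0,0,0,0]
    - [0,0,0,0,0,0]
  claw: 90

```text
t: 30.28
eef_pos: [0.5325, 0.3214, 0.3414]
ee_rot: [-3.14, -0.245, -2.822]
force: [-0.1, -0.0, 0.6]
width: 0.0394
```

Emit:
move_arm:
  deltas:
    - [0,0,0,0,0,0]
    - [0,0,0,0,0,0]
    - [0,0,0,0,0,0]
    - [0,0,0,0,0,0]
    - [0,0,0,0,0,0]

```text
t: 30.7
eef_pos: [0.5324, 0.3214, 0.3414]
ee_rot: [-3.14, -0.245, -2.822]
force: [0.0, 0.7, -0.5]
width: 0.0566
```

```bash
python3 - <<'E'
from h import *
F=[]
for i in range(4): im=arm.grab_frame("top"); s=arm.get_state();F.append(s["force"])
cv2.imwrite("pics/t21.png",cv2.cvtColor(im,4))
print(s["t"],s["eef_pos"],np.mean(F,0),s["width"])
E
```

```text
30.9 [0.53243594 0.32144431 0.34137998] [-0.08290663  0.29744966  0.04446461] 0.05705536053413813
```

The grip is released and the force on the tool is zero. I'll withdraw along the tool axis.

Emit:
move_arm:
  deltas:
    - [1,0.3,4,0,0,0]
    - [2,0.7,8,0,0,0]
    - [2.5,0.9,11,0,0,0]
    - [3,1,13,0,0,0]
    - [3,1,13,0,0,0]

```text
t: 31.32
eef_pos: [0.5443, 0.3255, 0.3921]
ee_rot: [-3.14, -0.244, -2.821]
force: [0.4, 0.2, 0.2]
width: 0.0566
```

Emit:
move_arm:
  deltas:
    - [3,1,13,0,0,0]
    - [3,1,13,0,0,0]
    - [3,1,13,0,0,0]
    - [3,1,13,0,0,0]
    - [0,0,0,0,0,0]

```text
t: 31.73
eef_pos: [0.5569, 0.3295, 0.4466]
ee_rot: [-3.142, -0.239, -2.821]
force: [0.6, -0.5, 1.2]
width: 0.0568
```

Emit:
move_arm:
  deltas:
    - [20,-20,5,0,0,0]
    - [20,-30,5,0,0,0]
    - [20,-30,5,0,0,0]
    - [10,-30,5,0,0,0]
    - [0,-30,0,0,0,0]

```text
t: 32.15
eef_pos: [0.6276, 0.1878, 0.4629]
ee_rot: [-3.14, -0.244, -2.822]
force: [-1.5, 0.1, -0.6]
width: 0.0564
```

Emit:
move_arm:
  deltas:
    - [0,-35,0,0,0,0]
    - [0,-35,0,0,0,0]
    - [0,-35,0,0,0,0]
    - [0,-35,0,0,0,0]
    - [0,-20,0,0,0,0]

```text
t: 32.57
eef_pos: [0.6255, 0.0262, 0.4632]
ee_rot: [-3.14, -0.244, -2.823]
force: [0.3, 0.7, 0.3]
width: 0.0568
```

```bash
cat > chk.py <<'E'
from h import *
np.set_printoptions(precision=4,suppress=True)
n0=None
for i in range(3):
    r={c:arm.grab_frame(c) for c in("side","top")}
    if n0: print("diff",[int((np.abs(r[c].astype(int)-n0[c]).sum(2)[(slice(230,480),slice(150,400)) if c=="side" else (slice(180,360),slice(20,260))]>60).sum()) for c in r])
    n0={c:v.astype(int) for c,v in r.items()}
for c in r: cv2.imwrite(f"pics/fin_{c}.png",cv2.cvtColor(r[c],4))
for t in("hook_crown","hook","hole","plate","hook_seat","car_red","car_yellow","car_blue"):
    l={c:arm.spot_point(t,c) for c in("side","top")}
    print(t,{c:[(np.round(d["xy"],1).tolist(),round(d["score"],2)) for d in v[:1]] for c,v in l.items()},*( [tri([(c,np.array(v[0]["xy"])) for c,v in l.items()])] if all(l.values()) else []))
s=arm.get_state();print(s["t"],s["eef_pos"],s["force"])
E
python3 chk.py
```

```text
diff [27, 1908]
diff [345, 1326]
hook_crown {'side': [([274.9, 357.0], 0.75)], 'top': [([453.3, 328.4], 0.45)]} (array([ 0.6032, -0.1456, -0.319 ]), [np.float64(73.69864142612468), np.float64(83.49111071389456)])
hook {'side': [], 'top': []}
hole {'side': [([279.2, 407.1], 0.74)], 'top': []}
plate {'side': [([283.4, 423.7], 0.62)], 'top': [([169.5, 278.1], 0.41)]} (array([0.4801, 0.3029, 0.041 ]), [np.float64(0.6867821329595768), np.float64(0.5891663232990603)])
hook_seat {'side': [([281.4, 406.9], 0.92)], 'top': [([459.2, 209.9], 0.61)]} (array([ 1.5575, -0.9013, -2.9711]), [np.float64(4.353313679846536), np.float64(4.761800966601299)])
car_red {'side': [([326.8, 213.8], 0.92)], 'top': [([459.7, 209.8], 0.93)]} (array([ 0.6997, -0.2355, -0.0081]), [np.float64(1.4479170563104342), np.float64(1.8335803920133902)])
car_yellow {'side': [([248.8, 282.4], 0.58)], 'top': [([315.8, 171.4], 0.68)]} (array([0.7335, 0.0613, 0.0038]), [np.float64(0.7429615302315626), np.float64(0.7976845425595248)])
car_blue {'side': [([392.5, 334.6], 0.6)], 'top': [([310.1, 334.6], 0.74)]} (array([ 0.4091,  0.0291, -0.0027]), [np.float64(1.1689850308946215), np.float64(1.207719520052929)])
33.6667 [0.6259 0.0293 0.4624] [-0.0843 -0.477  -0.4521]
```

The plate hangs under the rail at about (0.480,0.303), with its foot at about z 0.041. I'll wait a little and check that it is still.

Emit:
move_arm:
  deltas:
    - [0,0,0,0,0,0]
    - [0,0,0,0,0,0]
    - [0,0,0,0,0,0]
    - [0,0,0,0,0,0]
    - [0,0,0,0,0,0]

```text
t: 34.08
eef_pos: [0.6259, 0.0293, 0.4624]
ee_rot: [-3.14, -0.245, -2.822]
force: [0.1, 0.2, 0.5]
width: 0.0568
```

Emit:
move_arm:
  deltas:
    - [0,0,0,0,0,0]
    - [0,0,0,0,0,0]
    - [0,0,0,0,0,0]
    - [0,0,0,0,0,0]
    - [0,0,0,0,0,0]

```text
t: 34.5
eef_pos: [0.6259, 0.0293, 0.4624]
ee_rot: [-3.14, -0.245, -2.822]
force: [-1.6, -0.6, 0.7]
width: 0.0568
```

Emit:
move_arm:
  deltas:
    - [0,0,0,0,0,0]
    - [0,0,0,0,0,0]
    - [0,0,0,0,0,0]
    - [0,0,0,0,0,0]
    - [0,0,0,0,0,0]

```text
t: 34.92
eef_pos: [0.6259, 0.0293, 0.4624]
ee_rot: [-3.14, -0.245, -2.822]
force: [-0.2, -0.1, -1.0]
width: 0.0563
```

```bash
python3 - <<'E'
from h import *
np.set_printoptions(precision=2,suppress=True)
for i in range(10):
    f=arm.grab_frame("side").astype(int); d=f[...,0]-f[...,2]
    m=np.zeros_like(d,bool); m[375:440,255:315]=d[375:440,255:315]>35
    ys,xs=np.nonzero(m); print(round(arm.get_state()["t"],2),m.sum(),xs.mean(),ys.mean(),xs.min(),xs.max(),ys.min(),ys.max())
sub=d[375:445,250:320]
for r in range(0,70,1): print(375+r,"".join(" .:-=+*#%@"[int(np.clip(v/18,0,9))] for v in sub[r]))
E
```

```text
34.97 971 280.1575695159629 408.2801235839341 259 295 375 439
35.02 971 280.16374871266737 408.2852729145211 259 295 375 439
35.07 971 280.16374871266737 408.2852729145211 259 295 375 439
35.12 970 280.15257731958764 408.2865979381443 259 295 375 439
35.17 971 280.16065911431514 408.28733264675594 259 295 375 439
35.22 971 280.16374871266737 408.2852729145211 259 295 375 439
35.27 971 280.1575695159629 408.2801235839341 259 295 375 439
35.32 971 280.16374871266737 408.2852729145211 259 295 375 439
35.37 972 280.167695473251 408.2849794238683 259 295 375 439
35.42 968 280.1735537190083 408.327479338843 259 295 375 439
375          -=--==:                                                      
376          .-----.                                                      
377           :---:                                                       
378            ---:                                                       
379            :--.                          :=:                          
380            .:-.                         .-=-                          
381             .:       
[... 4028 characters left out ...]
                   -==-----==-.                                        
436                  .:==-----=-.                                         
437                  .:===--==-:                                          
438                   .====-==-.                                          
439                    -=-====:                                           
440                    -=====-.                                           
441                    -=-==-:                                            
442                    :====-.                                            
443                    :===-.                                             
444                    .===:
```

```bash
python3 - <<'E'
from h import *
# observed plate-edge pixels: top-left, top-right, right-edge bottom, left edge at row 440
obs=np.array([[266.5,423],[295.5,379],[299.7,403],[269.2,440]])
def f(p):
    x,y,yaw,roll,pitch=p
    from scipy.spatial.transform import Rotation as Ro
    R=Ro.from_euler("ZXY",[yaw,roll,pitch]).as_matrix(); H=np.array([x,y,.110])
    P=[H+R@np.array(l) for l in([0,.04,.014],[0,-.04,.014],[0,-.04,-.061])]
    a,b,c=[proj("side",q) for q in P]; d=proj("side",H+R@np.array([0,.04,-.02]))
    return np.concatenate([a-obs[0],b-obs[1],c-obs[2],[d[0]-obs[3,0]-(d[1]-440)*.14],p[3:]*2,[(y-.303)*200]])
r=least_squares(f,[.48,.303,.05,0,0]); print(r.x,np.round(r.fun,2))
E
```

```text
[ 4.76835885e-01  3.04524647e-01  1.00252774e-04 -8.89506137e-03
  3.38505435e-02] [-0.5   0.11  0.32 -0.21 -0.26  0.08  0.49 -0.02  0.07  0.3 ]
```

The plate is upright, with roll -0.01 and pitch 0.03 rad and residuals under 0.5 px. It is also still and hangs under the rail. I'm handing in.

```bash
python3 -c "
from station import arm
print(arm.job_done())"
```

```text
the job is handed in; nothing more can be done
None
```

The plate now hangs from the hook on the rail and the gripper is clear of it. I handed the job in at about 35 s; no verdict was reported.

**What I did:**
- I took the hook by its sleeve, touched the bare table lightly with it to fix its height, and fed the tip through the hole without a measurable push.
- The plate came out on the hook alone. I carried it round the far side of the rail and hung it with the hook already tilted 14°. I pressed on the rail with about 5 N, then let go and withdrew.

**Last checks:**
- **Stillness:** ten side pictures over 0.45 s showed the plate not moving.
- **Plate:** it is upright within about 0.03 rad, by a fit to the side view with the hole height assumed. By the detectors its foot is about 41 mm above the table.
- **Crown:** it nested at z 0.232 over the bar, from the arm's pose at contact. I did not measure it again after release.
- **Robot:** the force on the tool is zero within noise.

**Checks that disagreed or were weak:**
- In the last top view the crown detector pointed at the empty block, so it was useless there.
- The two cameras differed by about 2 mm on where the hole was sideways. The move I chose between them went in at the first try.
- Detected car positions are within about 15 mm of the first look, which is detector scatter. The red car shows the largest shift, and nothing came near the cars.

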